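# Hang the green pail on the hook stand

## Task

Hang the green pail on the twin-hook stand so that the worktop under it is free. First swing its folded bail handle upright while the pail still stands on the worktop, then carry the pail by the bail and hang it with the middle of the bail over both hooks, so that it hangs straight and still. Leave the red pail where it stands.

Things in the scene. Friction and masses are not known exactly. Their poses are not given: they have to be found in the camera images.
- green_pail: Open green metal pail, loose, 0.35 to 0.6 kg, 88 mm high, rim 114 mm, foot 86 mm across. Origin: centre of its underside, z up. Its bail (128 mm wide) is hinged on a line along the pail's y axis, 78 mm up through its centre; it starts folded to the pail's -x side (roughly toward the robot), 0 to 20 degrees above level, and can swing to 35 degrees past upright.
- green_pail_grip (a point): Centre of the bail's round wooden grip (12 mm thick, 40 mm long along y, on a 6 mm wire crossbar straight over 96 mm), 100 mm from the hinge line. Its x axis points to the hinge line: about level when folded, straight down when the bail is upright (grip then 178 mm above the pail's underside, 90 above the rim). About 0.3 N at the grip moves the bail; it stays where left.
- hook_seat (a point): Where the grip's centre rests on the fixed dark steel stand, 218 mm up; z up. Its post is 100 mm away at +x. Two 7 mm bar hooks, at y = +36 and -36 mm, reach from the post toward -x (robot side), low points just under here, upturned tips 30 mm further to -x with tops 22 mm above. The crossbar lies along y, either way round; bring it in over the tips, with the pail's rim under the hooks.
- red_pail: red pail of the same make and size as the green one, with its own folded bail; to be left alone. Origin: centre of its underside; axes as for the green pail.
Things that resemble listed ones, but are neither listed nor needed, are in the scene too. What is shaped like the part that bears hook_seat but orange is not meant.

How it is judged (in metres and radians):
On the way:
1. the green pail's bail stands upright (within 20 degrees) while the pail still stands on the worktop (angle between green_pail_grip's own x axis and vertical above 2.79 rad and height (world z) of green_pail below 0.01 m and angle between green_pail's own z axis and vertical below 0.15 rad), for 0.2 s.
At the end, for the whole second after the job is handed in: The green pail hangs clear of the worktop by its bail, the grip within 35 mm sideways and 15 to 20 mm in height of the seat over both hooks and the crossbar square to them within 20 degrees, the pail upright within 17 degrees and at rest; the red pail is within 30 mm of where it stood (horizontal distance between green_pail_grip and hook_seat below 0.035 m and z of green_pail_grip in the frame of hook_seat between -0.015 and 0.02 m and angle between the y axis of green_pail_grip and the y axis of hook_seat, either way round below 0.35 rad and height (world z) of green_pail above 0.02 m and angle between green_pail's own z axis and vertical below 0.3 rad and linear speed of green_pail below 0.05 m/s and distance of red_pail from where it was at the start of the episode below 0.03 m); the robot touches nothing.
It fails at once if the red pail is pushed more than 30 mm or tipped (distance of red_pail from where it was at the start of the episode above 0.03 m or angle between red_pail's own z axis and vertical above 0.4 rad).
It also fails if it takes over 51 s, if anything falls off the work surface, if the arm or the gripper's body presses on something with over 40 N, if the wrist force passes 120 N, or if a joint passes its speed limit or range.

## Robot

A 6-joint arm with a two-finger parallel gripper is mounted at the origin on a cart in front of the work surface, level with it; the furniture and walls round the work are solid. World frame = base frame: x ahead of the robot, y to its left, z up, the work surface at z = 0. Lengths are in mm, angles in degrees, forces in N, time in s.
With the tool pointing down it reaches from about 275 to 725 mm from the base axis. Payload 5.6 kg.
Tool frame: the origin (TCP) lies between the finger pads; the fingertips stand bot.tcp_to_tips ahead of it and the grasp point (between the pads) lies 5 mm behind it (bot.tcp_to_tips is the distance from the TCP to the fingertips, in mm); x points along the fingers, z is the direction in which the jaws open and shut, and the axes are right-handed (so a half turn about x gives the same grasp; the last joint's range is limited). The gripper opens to 85 mm and grips with 20 to 120 N. Pads are 22 mm wide; open, the fingers measure 114 mm over their backs; the gripper's body (76 mm by 85 mm) begins 54 mm behind the grasp point. The pads swing forward as they close: fully open they stand 13 mm farther back than shut.
Start: joints at [-60.585, 14.616, 6.199, 0, -81.583, -16.306], TCP at [124.765, -535.655, 220.383] pointing down, gripper open.
Joint ranges: [-168.99, 168.99], [-69.2, 112.95], [-62.41, 85.93], [-164.36, 98.24], [-168.68, -3.75], [-174.98, 174.98]. Speed limits (degrees/s): [147.25, 147.25, 180, 180, 180, 180].

## Interface

Orientations are given as [roll, pitch, yaw] about the fixed x, y, z axes, in that order (R = Rz(yaw) Ry(pitch) Rx(roll)).
In Python, from station import get_state, viewer, ticket, finder, bot gives the robot as it stands. The module is installed in compiled form; this text tells all that it offers.
- The arm moves only by the shell command python3 -m crank 'ROWS' [FORCE]. ROWS is JSON, a list of rows, each an object with "xyz": the shift along the tool's x, y, z in units of 100 mm (1.0 is 100 mm), a list of three; "roll": the turn about the tool's x in units of 90 degrees (1.0 is 90 degrees); "claw": the opening, from -1 (shut) to 1 (fully open). A call has 1 to 5 rows; each row is the pose to reach, as a shift and turn from the pose commanded when the call began, along the tool's axes at that moment; what a row does not reach only later rows make up. A row lasts 1/12 s, in which the tool goes at most 41.7 mm and 7.16 degrees, less where a joint would pass 70% of its speed; a pose out of reach is approached as far as the arm can. A call with a number of a shift or a turn outside -1 to 1 is refused whole. A call with a gripper value outside its range is refused whole. The fingers move at their own pace and stop on an object; FORCE is the grip in N (left out, the last holds). Time passes only in rows, so rows that repeat a pose let the fingers close. It gives the time, the measured TCP pose, the force and the opening at its end, in the units of the state.
- get_state(): the state, without advancing time (a new reading comes with each control period).
- viewer.grab_frame(name): name is "side" or "top" or "wrist"; returns the picture (480x640x3 uint8, red, green, blue); there is no depth.
- viewer.camera_model(name): a dict with "camera_matrix" (3x3 intrinsics, pixels), "distortion" ([k1, k2, p1, p2, k3] as OpenCV has them; the pictures are not rectified), "R" (3x3) and "t" (3): a world point X has camera coordinates R X + t. Camera axes: x right, y down, z forward; pixel columns grow to the right and rows downward; lengths in mm; the calibration is good to about 2 mm. A picture is of the moment at which its call begins: read the wrist's pose just before it. camera_model takes no time and is no camera call; for the wrist camera it gives the pose at the moment of the call.
- ticket.sign_off(): hands the job in, once; it reports no verdict.
Trained networks look in the newest picture that a camera, given by its name, has taken for a name from the list of things; names that differ only in an ending like _2 or _b are one class to them, and where a whole thing is asked for, a point or a joint stands for the part that bears it (a point fixed in the world has none). Each returns a list of dicts, best first, with "score" (0 to 1); they miss things now and then, are a little off and sometimes report something else, mostly with a low value. They report only what shows in the picture. A call takes as long as a camera call. They do not tell look-alikes from the thing itself.
- finder.find_in(query, camera): "extent" ([left, top, width, height] in pixels, round what is visible of it).
- finder.pinpoint(query, camera): "location" ([column, row] in pixels: a listed point, or the origin of a listed thing).
The state is a dict: "clock": time; "qpos": joint angles; "qvel": joint speeds; "tau": joint torques, N m; "position": TCP position; "tcp_rot": TCP orientation; "wrist_force": force on the tool from outside, world axes, zero at the start; "torque": the same for the moment, N m; "width": opening from 0.0 (shut) to 1.0 (fully open).
Only numpy, scipy, OpenCV 4.12 (cv2) and the standard library are available. Lean on these libraries where they do the work, as an engineer would, in place of code of your own. Each camera call takes 0.05 s, during which the arm holds its last target.

## Working session

There is one attempt and no reset: what is moved stays moved. The work goes in short steps, Python scripts to look and compute and a shell command to move; the robot and the scene stay as the last step left them, time stands still between calls to the robot, and variables do not carry over. Pictures are saved under pics/ and viewed, and the job is handed in when it is done.

```bash
mkdir -p pics; ls; python3 - <<'E'
from station import get_state, viewer, finder, bot
import cv2
print(get_state(), bot.tcp_to_tips)
for c in ["side","top","wrist"]:
    m=viewer.camera_model(c)
    im=viewer.grab_frame(c)
    cv2.imwrite(f"pics/{c}0.png",im[:,:,::-1])
    print(c,m)
    for q in ["green_pail","red_pail","green_pail_grip","hook_seat"]:
        print(q,finder.pinpoint(q,c)[:4])
E
```

```text
pics
{'clock': 0.0, 'qpos': array([-6.05854967e+01,  1.46538016e+01,  6.12817741e+00, -2.75387890e-02,
       -8.15839531e+01, -1.63072080e+01]), 'qvel': array([ 0.00686593,  0.13325136, -0.03882479, -0.1069651 ,  0.06418219,
       -0.02312483]), 'tau': array([ 4.95356726e-04, -3.86623657e+01,  2.37938762e+01,  5.36520347e+00,
       -6.09209077e-03,  2.37701720e-06]), 'position': array([ 124.66360831, -535.13094932,  219.47074254]), 'tcp_rot': array([  2.3497625 ,  89.88708806, 105.45300113]), 'wrist_force': array([ 0.23396748,  1.21474647, -0.25177458]), 'torque': array([-0.01092492,  0.02476617, -0.01766136]), 'width': 0.9988212584453517} 14.0
side {'camera_matrix': array([[582.29214464,   0.        , 324.60331382],
       [  0.        , 582.29214464, 240.62436359],
       [  0.        ,   0.        ,   1.        ]]), 'distortion': array([-0.12022312,  0.        ,  0.        ,  0.        ,  0.        ]), 'R': array([[ 0.76833348, -0.63970603, -0.0209728 ],
       [-0.46220741, -0.53188198, -0.70955329],
       [ 0.44275046,  0.55486734, -0.70433959]]), 't': array([-473.77701812, 
[... 791 characters left out ...]
score': 0.69}]
green_pail_grip [{'location': [410.4, 222.0], 'score': 0.76}]
hook_seat [{'location': [322.1, 155.3], 'score': 0.98}]
wrist {'camera_matrix': array([[421.80893686,   0.        , 315.46173086],
       [  0.        , 421.80893686, 243.5196004 ],
       [  0.        ,   0.        ,   1.        ]]), 'distortion': array([-0.09330275,  0.        ,  0.        ,  0.        ,  0.        ]), 'R': array([[-2.26827732e-01,  9.73934550e-01, -8.20174736e-04],
       [ 9.22070023e-01,  2.15019564e-01,  3.21797233e-01],
       [ 3.13585797e-01,  7.22362781e-02, -9.46808253e-01]]), 't': array([550.06366761, -42.15765189, 380.39122986])}
green_pail []
red_pail []
green_pail_grip []
hook_seat []
```

View pics/side0.png

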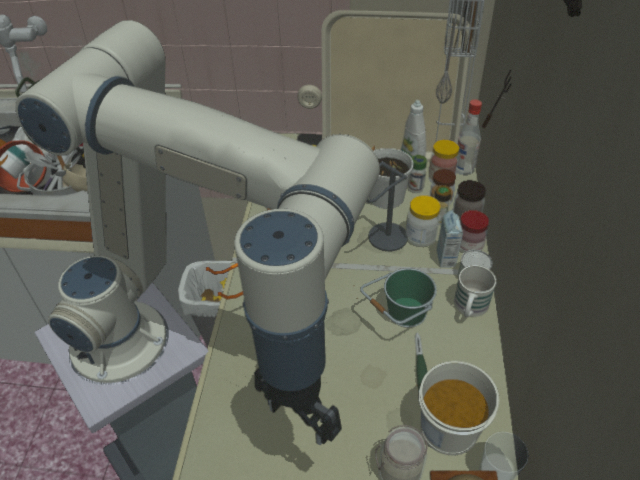

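View pics/top0.png

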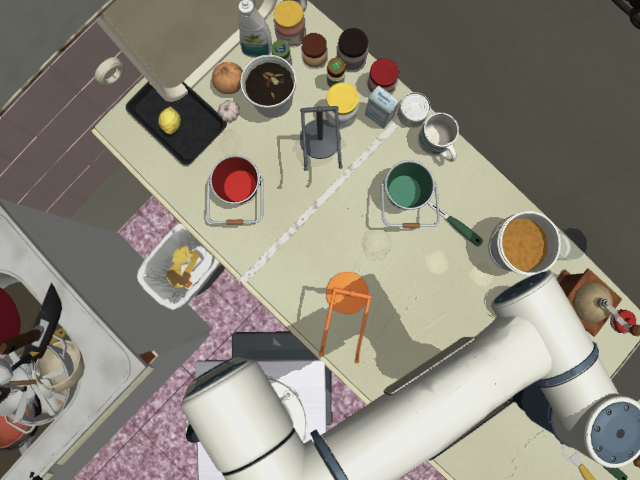

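The top view shows the green pail at about (408,187) with its bail folded to the robot side and its grip at (410,225). The red pail is at (235,180). The dark twin-hook stand is at (320,135) with its tips near (306,168) and (340,166). The orange stand at (348,290) is the decoy, since the task asks for the dark steel one. I'll enlarge this to confirm.

```bash
cat > h.py <<'E'
import numpy as np, cv2
from station import viewer
def ray(cam,px,m=None):
    m=m or viewer.camera_model(cam)
    u=cv2.undistortPoints(np.array([[px]],float),m["camera_matrix"],m["distortion"])[0,0]
    R,t=m["R"],m["t"]
    return -R.T@t, R.T@np.array([u[0],u[1],1.])
def atz(cam,px,z,m=None):
    o,d=ray(cam,px,m); return o+d*(z-o[2])/d[2]
def proj(cam,X,m=None):
    m=m or viewer.camera_model(cam)
    r,_=cv2.Rodrigues(m["R"])
    return cv2.projectPoints(np.array(X,float).reshape(-1,3),r,m["t"],m["camera_matrix"],m["distortion"])[0].reshape(-1,2)
E
python3 - <<'E'
import cv2
im=cv2.imread('pics/top0.png')
a=im[80:260,190:460]
cv2.imwrite('pics/top0c.png',cv2.resize(a,None,fx=2.96,fy=2.96,interpolation=cv2.INTER_CUBIC))
im=cv2.imread('pics/side0.png')
a=im[140:350,330:500]
cv2.imwrite('pics/side0c.png',cv2.resize(a,None,fx=2.8,fy=2.8,interpolation=cv2.INTER_CUBIC))
E
```

```text
(no output)
```

View pics/top0c.png

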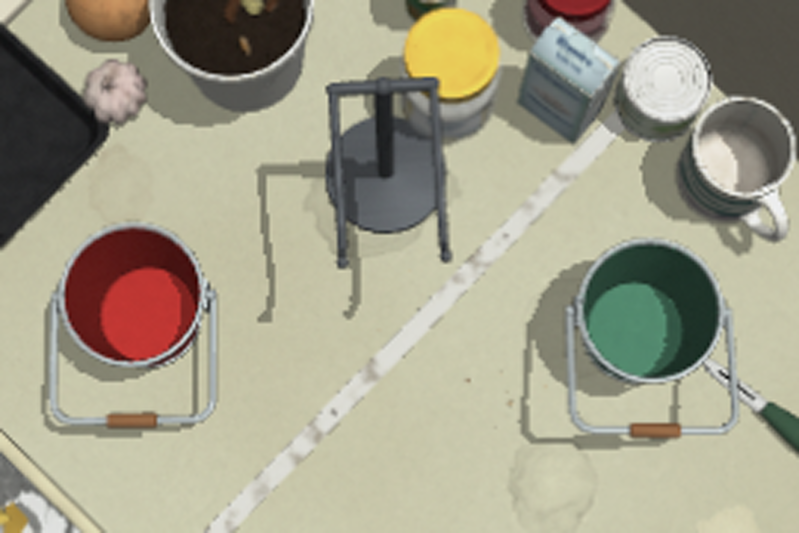

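View pics/side0c.png

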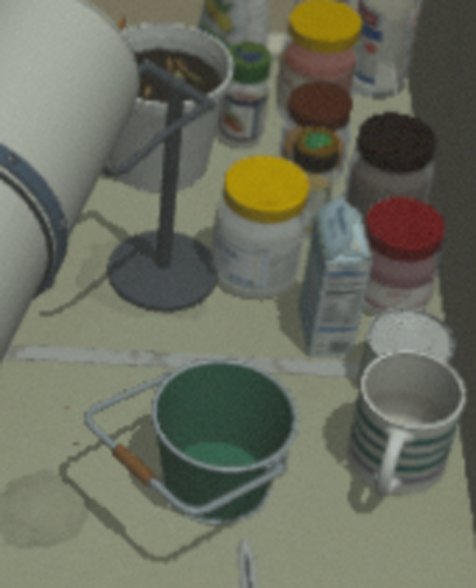

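The crop confirms it: the dark steel stand has tips at (306,168.5) and (341,167), the green pail has its rim centre at (410,185) and its grip at (411,225.6), and the red pail is on the far side.

```bash
python3 - <<'E'
from h import *
np.set_printoptions(precision=1,suppress=True)
c=lambda x,y:(x/2.96+190,y/2.96+80)
print("rim",atz("top",c(651,310),88))
for z in (80,90,100,110): print("grip",z,atz("top",c(655,431),z))
print("rim side",atz("side",(330+224/2.8,140+426/2.8),88))
# triangulate grip
def tri(pairs):
    A=np.zeros((3,3));b=np.zeros(3)
    for cam,p in pairs:
        o,d=ray(cam,p);d/=np.linalg.norm(d);P=np.eye(3)-np.outer(d,d);A+=P;b+=P@o
    X=np.linalg.solve(A,b);return X,[proj(cam,X)[0]-p for cam,p in pairs]
print("tri",tri([("top",c(655,431)),("side",(330+133/2.8,140+465/2.8))]))
print("hinge ends", [atz("top",c(*p),78) for p in ((570,312),(729,310))])
print("grip corners", [atz("top",c(*p),85) for p in ((574,428),(738,430))])
print("grip ends", [atz("top",c(*p),85) for p in ((630,429),(681,431))])
print("tips",[atz("top",c(*p),240) for p in ((343,262),(446,257))])
print("post",atz("top",c(383,82),240), "base",atz("top",c(386,175),5))
print("bar ends",[atz("top",c(*p),240) for p in ((331,88),(437,82))])
print("red",atz("top",c(133,294),88),"redgrip",atz("top",c(131,421),85))
print("seat nn",atz("top",(322.1,155.3),218),"pail nn",atz("top",(404,191.4),0))
E
```

```text
rim [ 562.7 -370.9   88. ]
grip 80 [ 467.  -371.4   80. ]
grip 90 [ 465.8 -369.7   90. ]
grip 100 [ 464.6 -368.   100. ]
grip 110 [ 463.4 -366.3  110. ]
rim side [ 553. -375.   88.]
tri (array([ 462.9, -366.4,  104.8]), [array([-0.3,  0.5]), array([ 0.6, -0.1])])
hinge ends [array([ 564.1, -307.5,   78. ]), array([ 563.7, -435.7,   78. ])]
grip corners [array([ 470.1, -306.7,   85. ]), array([ 465.9, -436.7,   85. ])]
grip ends [array([ 468.4, -350.8,   85. ]), array([ 466. , -391.2,   85. ])]
tips [array([ 569.9, -132.4,  240. ]), array([ 572. , -203.8,  240. ])]
post [ 699.9 -162.6  240. ] base [ 701.2 -163.1    5. ]
bar ends [array([ 696.3, -125.8,  240. ]), array([ 699.1, -200.7,  240. ])]
red [584.1  39.5  88. ] redgrip [482.8  41.5  85. ]
seat nn [ 602.9 -166.2  218. ] pail nn [ 563.6 -370.2    0. ]
```

```bash
cat >> h.py <<'E'
from scipy.spatial.transform import Rotation as Ro
from station import get_state
np.set_printoptions(precision=1,suppress=True)
def st():
    s=get_state(); return s, np.array(s["position"]), Ro.from_euler("xyz",s["tcp_rot"],degrees=True).as_matrix()
def to(target):
    s,p,R=st(); print("t",s["clock"],"pos",p,"F",s["wrist_force"],"w",s["width"]); print("tool shift/100:",np.round(R.T@(np.array(target,float)-p)/100,3))
    print("z-axis yaw",np.degrees(np.arctan2(R[1,2],R[0,2])))
E
python3 - <<'E'
from h import *
s,p,R=st(); np.set_printoptions(precision=3,suppress=True); print(R)
to([465,-370,200])
print("orange", atz("top",(348,293),5),[atz("top",q,240) for q in ((322,360),(358,362),(332,292),(370,297))])
E
```

```text
[[ 0.    -0.974 -0.227]
 [-0.    -0.227  0.974]
 [-1.    -0.    -0.   ]]
t 0.75 pos [ 124.782 -535.637  220.405] F [-0.15   0.394  0.675] w 1.001311833278655
tool shift/100: [ 0.204 -3.689  0.841]
z-axis yaw 103.11096256845616
orange [ 313.54  -222.904    5.   ] [array([ 183.201, -157.682,  240.   ]), array([ 177.652, -228.947,  240.   ]), array([ 317.511, -180.333,  240.   ]), array([ 305.884, -255.966,  240.   ])]
```

```bash
python3 -m crank '[{"xyz":[0,-0.3,0.07],"roll":-0.08,"claw":-0.3},{"xyz":[0,-0.6,0.14],"roll":-0.16,"claw":-0.3},{"xyz":[0,-0.9,0.2],"roll":-0.24,"claw":-0.3},{"xyz":[0,-1,0.22],"roll":-0.32,"claw":-0.3},{"xyz":[0,-1,0.22],"roll":-0.4,"claw":-0.3}]' 20; python3 -c "
from h import *
to([465,-370,200])"
```

```text
clock: 1.17
position: [219.4, -490.5, 220.3]
tcp_rot: [-121.5, 90.0, 17.9]
wrist_force: [-0.2, -0.6, 0.7]
width: 0.351
t 1.1667 pos [ 219.4 -490.5  220.3] F [-0.2 -0.6  0.7] w 0.3510138937192023
tool shift/100: [ 0.2 -2.5 -1.1]
z-axis yaw 139.44157481473368
```

```bash
sed -i 's/precision=1/precision=3/' h.py; python3 -m crank '[{"xyz":[0,-0.25,-0.1],"roll":-0.08},{"xyz":[0,-0.5,-0.2],"roll":-0.16},{"xyz":[0,-0.75,-0.3],"roll":-0.24},{"xyz":[0,-1,-0.4],"roll":-0.32},{"xyz":[0,-1,-0.43],"roll":-0.4}]'; python3 -c "
from h import *
to([465,-370,200])"
```

```text
t 1.1667 pos [ 219.384 -490.524  220.349] F [-0.153 -0.606  0.654] w 0.3510138937192023
tool shift/100: [ 0.205 -2.513 -1.082]
z-axis yaw 139.44157481473368validation failed for argument at $[0]...
```

```bash
python3 -m crank '[{"xyz":[0,-0.25,-0.1],"roll":-0.08,"claw":-0.3},{"xyz":[0,-0.5,-0.2],"roll":-0.16,"claw":-0.3},{"xyz":[0,-0.75,-0.3],"roll":-0.24,"claw":-0.3},{"xyz":[0,-1,-0.4],"roll":-0.32,"claw":-0.3},{"xyz":[0,-1,-0.43],"roll":-0.4,"claw":-0.3}]'; python3 -c "
from h import *
to([465,-370,200])"
```

```text
clock: 1.58
position: [318.4, -442.5, 220.2]
tcp_rot: [-149.2, 89.9, 26.1]
wrist_force: [0.2, -0.8, -0.9]
width: 0.349
t 1.5833 pos [ 318.419 -442.544  220.228] F [ 0.161 -0.826 -0.893] w 0.3485889058931083
tool shift/100: [ 0.204 -0.844 -1.401]
z-axis yaw 175.2588543832086
```

```bash
python3 -m crank '[{"xyz":[0,-0.25,-0.3],"roll":-0.04,"claw":-0.3},{"xyz":[0,-0.4,-0.55],"roll":-0.04,"claw":-0.3},{"xyz":[0,-0.6,-0.8],"roll":-0.04,"claw":-0.3},{"xyz":[0.1,-0.84,-1],"roll":-0.04,"claw":-0.3},{"xyz":[0.2,-0.84,-1],"roll":-0.04,"claw":-0.3}]'; python3 -c "
from h import *
to([465,-370,200])"
```

```text
clock: 2.0
position: [426.3, -367.2, 200.1]
tcp_rot: [-169.4, 89.9, 9.1]
wrist_force: [0.9, -1.3, -1.0]
width: 0.349
t 2.0 pos [ 426.255 -367.168  200.122] F [ 0.923 -1.335 -1.024] w 0.34943910634539394
tool shift/100: [ 0.002  0.018 -0.388]
z-axis yaw 178.54141970685527
```

```bash
python3 -m crank '[{"xyz":[0,0,-0.2],"roll":0,"claw":-0.3},{"xyz":[0,0,-0.4],"roll":0,"claw":-0.3},{"xyz":[0,0,-0.4],"roll":0,"claw":-0.3}]'; python3 -c "
from h import *
to([465,-370,200])
im=viewer.grab_frame('wrist');cv2.imwrite('pics/w1.png',im[:,:,::-1])
im=viewer.grab_frame('side');cv2.imwrite('pics/s1.png',im[:,:,::-1])
"
```

```text
clock: 2.25
position: [464.8, -370.7, 199.1]
tcp_rot: [-32.8, 89.9, 145.6]
wrist_force: [-0.3, -0.6, -1.0]
width: 0.344
t 2.25 pos [ 464.759 -370.737  199.145] F [-0.335 -0.587 -1.023] w 0.34446728367149826
tool shift/100: [-0.009 -0.007 -0.002]
z-axis yaw 178.41684956837764
```

View pics/w1.png

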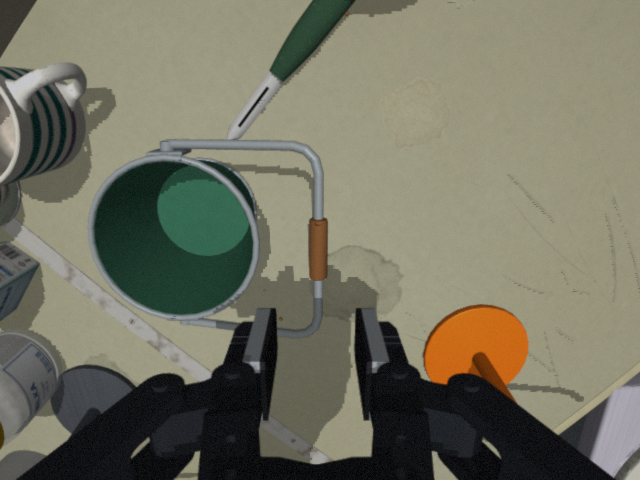

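View pics/s1.png

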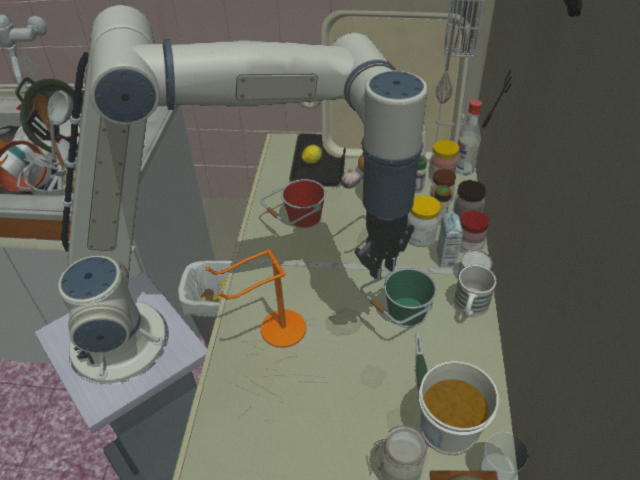

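The wrist view shows the grip at about (318,249), in line with the jaws (centre about column 316). The side view shows the arm well above the orange stand. Next I'll triangulate the grip with the wrist picture.

```bash
python3 - <<'E'
from h import *
c=lambda x,y:(x/2.96+190,y/2.96+80)
def tri(pairs):
    A=np.zeros((3,3));b=np.zeros(3)
    for cam,p in pairs:
        o,d=ray(cam,p);d/=np.linalg.norm(d);P=np.eye(3)-np.outer(d,d);A+=P;b+=P@o
    X=np.linalg.solve(A,b);return X,[proj(cam,X)[0]-p for cam,p in pairs]
print(tri([("top",c(655,431)),("side",(330+133/2.8,140+465/2.8)),("wrist",(318,249))]))
print("rim wrist",atz("wrist",(174.5,236),88))
X=[ [562-100*np.cos(np.radians(a)),-370,78+100*np.sin(np.radians(a))] for a in (0,5,10,15,20)]
print(proj("wrist",X))
E
```

```text
(array([ 462.243, -366.369,  105.816]), [array([-0.241,  0.735]), array([ 0.389, -0.289]), array([-1.186, -0.591])])
rim wrist [ 557.103 -371.578   88.   ]
[[316.874 229.841]
 [316.35  233.676]
 [314.616 237.746]
 [311.576 242.034]
 [307.136 246.519]]
```

```bash
python3 -m crank '[{"xyz":[0.25,-0.02,0.02],"roll":0,"claw":-0.3},{"xyz":[0.5,-0.02,0.02],"roll":0,"claw":-0.3},{"xyz":[0.75,-0.02,0.02],"roll":0,"claw":-0.3},{"xyz":[0.99,-0.02,0.02],"roll":0,"claw":-0.3},{"xyz":[0.99,-0.02,0.02],"roll":0,"claw":-0.3}]'; python3 -c "
from h import *
to([463,-368,100])
im=viewer.grab_frame('wrist');cv2.imwrite('pics/w2.png',im[:,:,::-1])
im=viewer.grab_frame('side');cv2.imwrite('pics/s2.png',cv2.resize(im[150:350,280:500,::-1],None,fx=3,fy=3))
"
```

```text
clock: 2.77
position: [457.0, -367.3, 96.6]
tcp_rot: [-34.5, 89.5, 143.7]
wrist_force: [-0.3, 0.4, -0.8]
width: 0.347
t 2.7667 pos [ 456.992 -367.278   96.565] F [-0.328  0.372 -0.821] w 0.3474623923024284
tool shift/100: [-0.035  0.005 -0.06 ]
z-axis yaw 178.24066094516638
```

View pics/w2.png

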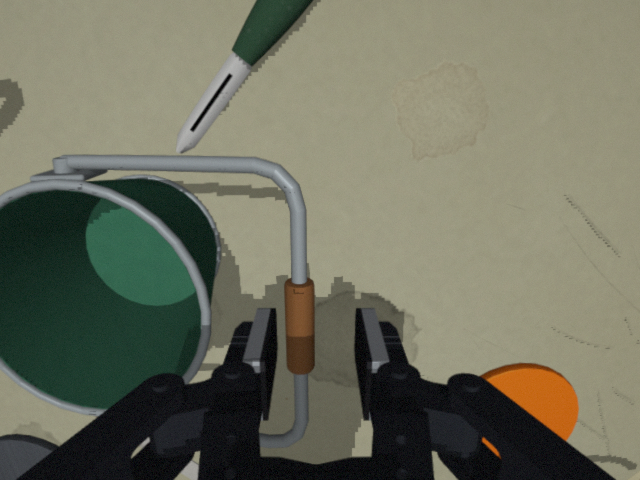

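View pics/s2.png

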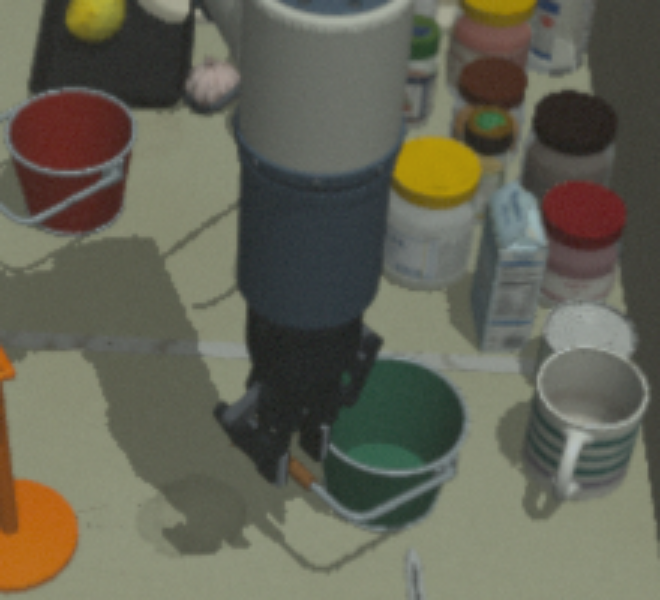

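The jaws straddle the crossbar, with the grip at column 300 and the jaw centre at 316. I need about 6 mm more toward the pail before closing.

```bash
python3 -m crank '[{"xyz":[0,0,0],"roll":0,"claw":-0.3},{"xyz":[0,0,0],"roll":0,"claw":-0.3}]'; python3 -c "
from h import *
to([463,-368,100])"
```

```text
clock: 3.03
position: [461.5, -369.9, 103.7]
tcp_rot: [148.4, 89.8, -33.3]
wrist_force: [-0.7, -0.7, 0.6]
width: 0.351
t 3.0333 pos [ 461.534 -369.915  103.658] F [-0.675 -0.68   0.609] w 0.3511968011499368
tool shift/100: [ 0.037 -0.02  -0.014]
z-axis yaw 178.33149363715677
```

```bash
python3 -m crank '[{"xyz":[0.02,-0.01,-0.01],"roll":0,"claw":-0.3},{"xyz":[0.02,-0.01,-0.01],"roll":0,"claw":-1},{"xyz":[0.02,-0.01,-0.01],"roll":0,"claw":-1},{"xyz":[0.02,-0.01,-0.01],"roll":0,"claw":-1},{"xyz":[0.02,-0.01,-0.01],"roll":0,"claw":-1}]' 20;  python3 -c "
from h import *
to([463,-368,100])"
```

```text
clock: 3.45
position: [461.7, -368.1, 99.5]
tcp_rot: [144.0, 90.0, -37.6]
wrist_force: [-0.3, 0.1, 0.0]
width: -0.005
t 3.45 pos [ 461.722 -368.105   99.518] F [-0.291  0.105  0.047] w -0.004993665479041289
tool shift/100: [-0.005 -0.001 -0.013]
z-axis yaw 178.33376449540143
```

```bash
python3 -c "
from h import *
im=viewer.grab_frame('wrist');cv2.imwrite('pics/w3.png',im[:,:,::-1])
im=viewer.grab_frame('side');cv2.imwrite('pics/s3.png',cv2.resize(im[200:350,320:480,::-1],None,fx=4,fy=4))
"
```

```text
(no output)
```

View pics/w3.png

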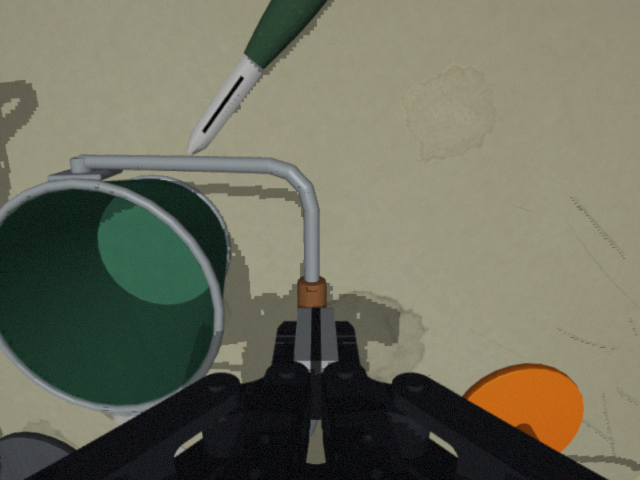

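View pics/s3.png

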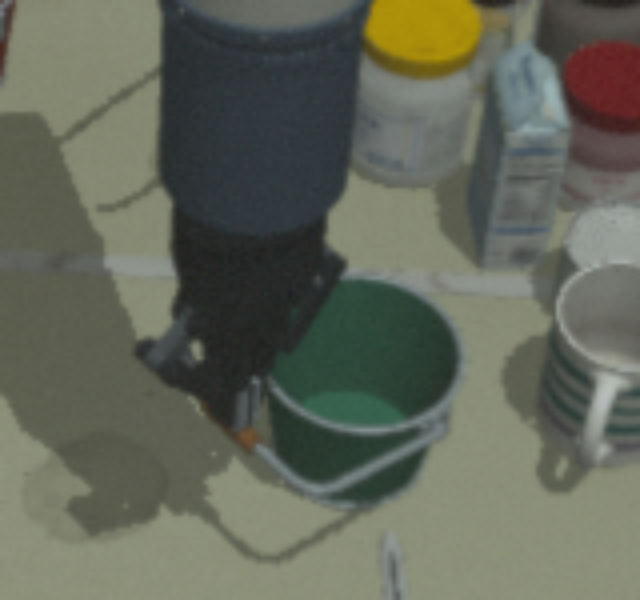

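```bash
cat > fit.py <<'E'
from h import *
from scipy.optimize import least_squares
def bp(par,a,y,s):  # point on bail: s along arm 0..100, y
    x0,y0,yaw=par; r=np.radians(a);c,sn=np.cos(np.radians(yaw)),np.sin(np.radians(yaw))
    lx=-s*np.cos(r); z=78+s*np.sin(r)
    return [x0+c*lx-sn*y, y0+sn*lx+c*y, z]
def rim(par): return [par[0],par[1],88]
E
python3 - <<'E'
from fit import *
c=lambda x,y:np.array((x/2.96+190,y/2.96+80)); sd=lambda x,y:np.array((330+x/2.8,140+y/2.8))
mt,ms,mw=[viewer.camera_model(k) for k in("top","side","wrist")]
def res(q):
    par=q[:3];a1,a3=q[3:]
    r=[]
    for m,cam,X,p in [
     (mt,0,rim(par),c(651,310)),(mt,0,bp(par,a1,-20,100),c(681,431)),(mt,0,bp(par,a1,20,100),c(630,429)),
     (ms,0,rim(par),sd(224,426)),(ms,0,bp(par,a1,-20,100),sd(150,480)),(ms,0,bp(par,a1,20,100),sd(116,451))]:
        r+=list((proj(None,X,m)[0]-p))
    r+=list((proj(None,bp(par,a3,-20,100),mw)[0]-(312,280))/1.)
    r+=[(proj(None,bp(par,a3,-40,100),mw)[0]-(313,215))[0]]
    # rim points
    th=np.linspace(0,2*np.pi,90); C=proj(None,np.c_[par[0]+57*np.cos(th),par[1]+57*np.sin(th),88+0*th],mw)
    r+=[C[:,0].max()-222, C[:,1].max()-411]
    return np.array(r)
s=least_squares(res,[562,-370,0,10,5]); print(s.x); print(s.fun)
E
```

```text
[ 560.141 -367.166   -1.452   14.764   14.115]
[-1.522  1.077 -1.28   0.388 -1.368  0.968 -0.284 -3.655  0.472 -0.015
  0.087 -0.958  0.5   -0.232 -0.824  0.508 -1.544]
```

```bash
python3 - <<'E'
from h import *
s,p,R=st(); print(p, R[:,0])
for cam in("side","wrist","top"):
    print(cam,proj(cam,[p+R[:,0]*k for k in(14,0,-5)]), proj(cam,[[463,-367,103],[463,-387,103],[463,-347,103]]))
E
python3 -c "
import cv2
im=cv2.imread('pics/s3.png')
cv2.imwrite('pics/s3c.png',cv2.resize(im[360:500,160:320],None,fx=4,fy=4))
im=cv2.imread('pics/w3.png')
cv2.imwrite('pics/w3c.png',cv2.resize(im[250:400,230:400],None,fx=4,fy=4))"
```

```text
[ 461.642 -368.092   99.393] [-0.  0. -1.]
side [[377.807 312.359]
 [378.103 308.293]
 [378.21  306.825]] [[378.291 306.605]
 [384.792 312.192]
 [371.895 301.108]]
wrist [[316.323 298.814]
 [316.375 313.983]
 [316.396 319.969]] [[313.093 320.756]
 [311.486 274.964]
 [314.577 362.748]]
top [[410.345 227.657]
 [411.338 226.929]
 [411.698 226.665]] [[411.101 226.16 ]
 [419.737 225.988]
 [402.442 226.332]]
```

View pics/s3c.png

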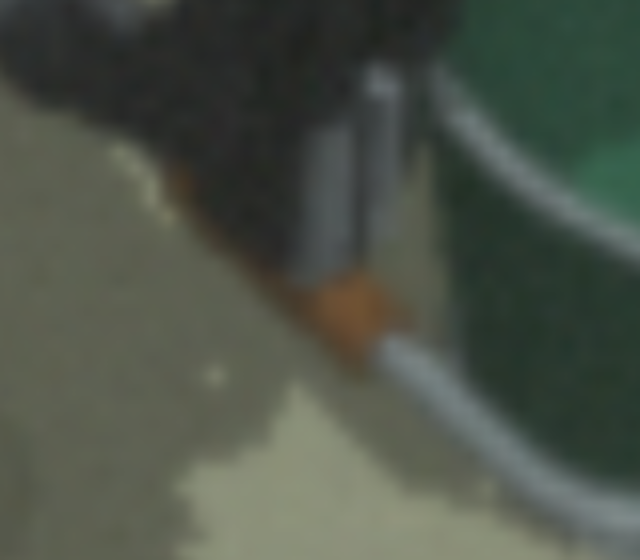

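View pics/w3c.png

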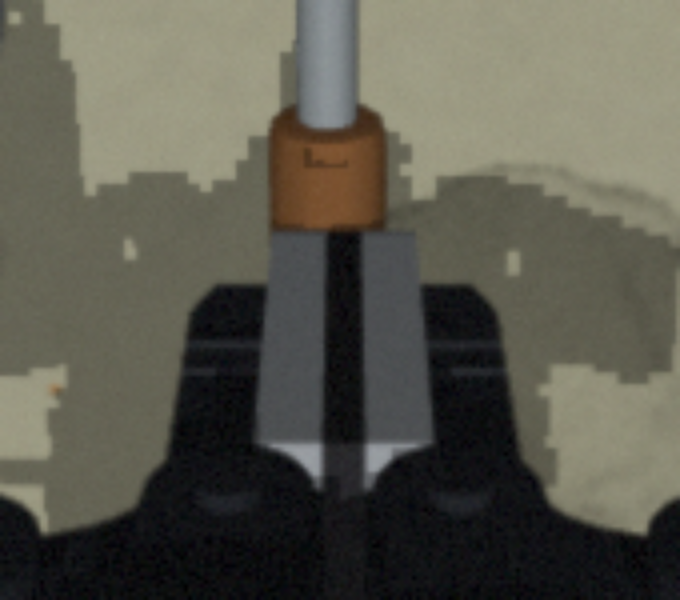

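```bash
python3 - <<'E'
from h import *
s,p,R=st(); print(p)
for z in (85,95,105,110,115,120): print(z,proj("wrist",[[461.7,-379,z]])[0],proj("side",[[461.7,-379,z]])[0])
im=viewer.grab_frame('top');cv2.imwrite('pics/t3.png',cv2.resize(im[80:260,330:500,::-1],None,fx=3.3,fy=3.3))
E
```

```text
[ 461.642 -368.092   99.393]
85 [315.47  275.659] [381.315 315.49 ]
95 [315.462 285.229] [381.548 312.599]
105 [315.453 295.893] [381.782 309.674]
110 [315.449 301.694] [381.901 308.198]
115 [315.444 307.846] [382.02  306.714]
120 [315.439 314.38 ] [382.139 305.221]
```

The fingers have closed just above the grip. In both the wrist and side views the pad ends project to z≈112, and the bail hasn't moved. I'll reopen, go 22 mm lower and check again.

```bash
python3 -m crank '[{"xyz":[0,0,0],"roll":0,"claw":-0.4},{"xyz":[0,0,0],"roll":0,"claw":-0.4},{"xyz":[0,0,0],"roll":0,"claw":-0.4},{"xyz":[0.1,0.0,0],"roll":0,"claw":-0.4},{"xyz":[0.22,0,0],"roll":0,"claw":-0.4}]';python3 -m crank '[{"xyz":[0,0,0],"roll":0,"claw":-0.4},{"xyz":[0,0,0],"roll":0,"claw":-0.4},{"xyz":[0,0,0],"roll":0,"claw":-0.4}]'; python3 -c "
from h import *
to([463,-368,100])
im=viewer.grab_frame('wrist');cv2.imwrite('pics/w4.png',im[:,:,::-1])
im=viewer.grab_frame('side');cv2.imwrite('pics/s4.png',cv2.resize(im[200:350,320:480,::-1],None,fx=4,fy=4))
"
```

```text
clock: 4.02
position: [462.3, -368.4, 77.5]
tcp_rot: [155.4, 89.9, -26.2]
wrist_force: [0.9, -0.7, -0.6]
width: 0.3
clock: 4.27
position: [461.8, -368.3, 77.5]
tcp_rot: [83.1, 90.0, -98.5]
wrist_force: [0.2, -0.0, 0.5]
width: 0.299
t 4.2667 pos [ 461.752 -368.297   77.543] F [ 0.203 -0.023  0.473] w 0.29915068572962394
tool shift/100: [-0.225 -0.003 -0.012]
z-axis yaw 178.33777606821369
```

View pics/w4.png

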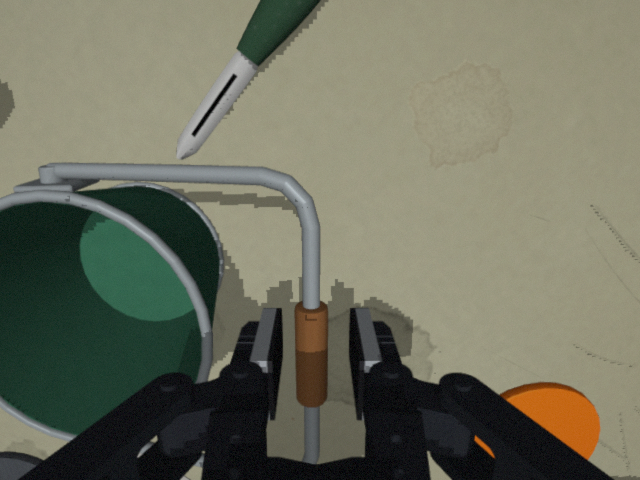

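View pics/s4.png

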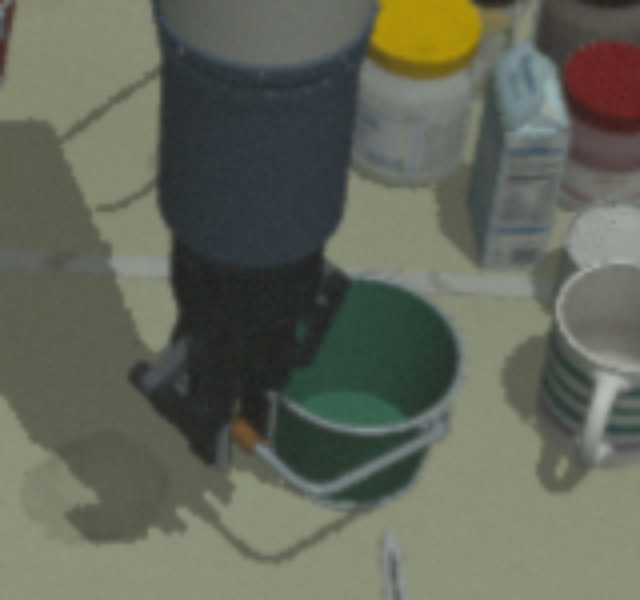

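The grip now sits between the pads: it's at column 312 with the pads at 265 and 365 in the wrist view, and the side view shows the near fingertip below it. Closing gently.

```bash
python3 -m crank '[{"xyz":[0,0,0],"roll":0,"claw":-1},{"xyz":[0,0,0],"roll":0,"claw":-1},{"xyz":[0,0,0],"roll":0,"claw":-1},{"xyz":[0,0,0],"roll":0,"claw":-1}]' 20; python3 -c "
from h import *
to([463,-368,100])
im=viewer.grab_frame('wrist');cv2.imwrite('pics/w5.png',im[:,:,::-1])
im=viewer.grab_frame('side');cv2.imwrite('pics/s5.png',cv2.resize(im[200:350,320:480,::-1],None,fx=4,fy=4))
"
```

```text
clock: 4.7
position: [462.2, -368.2, 77.7]
tcp_rot: [160.6, 89.9, -21.1]
wrist_force: [1.5, -0.6, 0.5]
width: 0.13
t 4.7 pos [ 462.235 -368.242   77.727] F [ 1.469 -0.589  0.523] w 0.1299351746820361
tool shift/100: [-0.223 -0.003 -0.008]
z-axis yaw 178.33517219006038
```

View pics/w5.png

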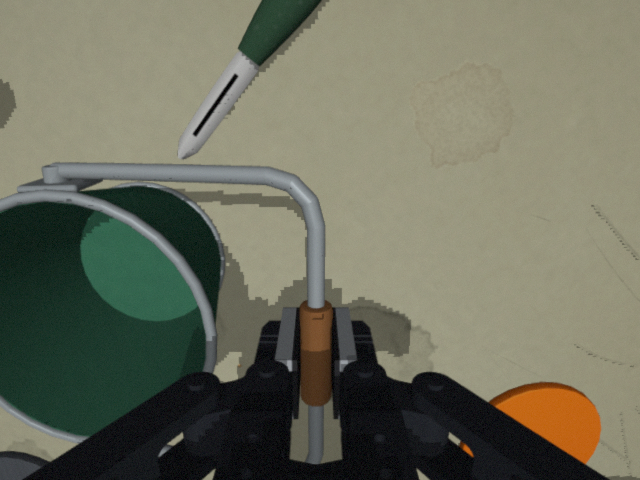

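View pics/s5.png

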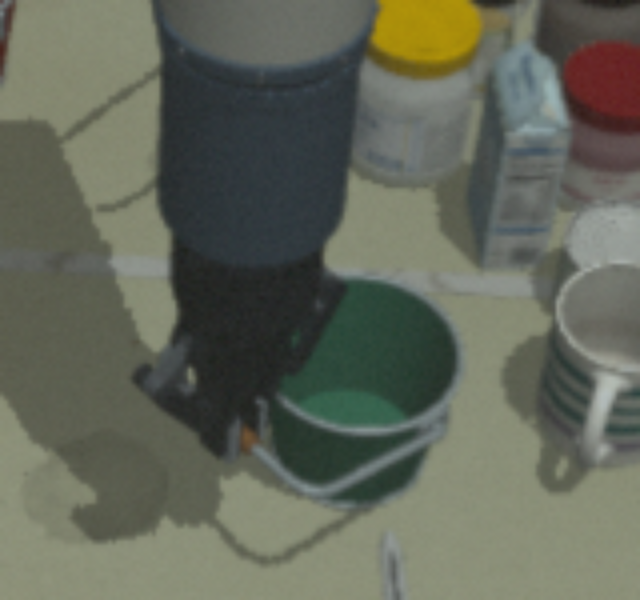

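The jaws hold the grip (opening 11 mm). I'll lift a little along the arc, then measure the bail angle.

```bash
python3 -m crank '[{"xyz":[-0.05,0,-0.01],"roll":0,"claw":-1},{"xyz":[-0.1,0,-0.025],"roll":0,"claw":-1},{"xyz":[-0.15,0,-0.04],"roll":0,"claw":-1},{"xyz":[-0.2,0,-0.06],"roll":0,"claw":-1},{"xyz":[-0.2,0,-0.06],"roll":0,"claw":-1}]'; python3 -c "
from h import *
to([463,-368,100])
im=viewer.grab_frame('wrist');cv2.imwrite('pics/w6.png',im[:,:,::-1])
im=viewer.grab_frame('side');cv2.imwrite('pics/s6.png',cv2.resize(im[200:350,320:480,::-1],None,fx=4,fy=4))
im=viewer.grab_frame('top');cv2.imwrite('pics/t6.png',cv2.resize(im[130:280,330:490,::-1],None,fx=4,fy=4))
"
```

```text
clock: 5.22
position: [467.8, -368.6, 98.6]
tcp_rot: [104.3, 90.0, -77.3]
wrist_force: [-2.1, 2.1, 0.1]
width: 0.128
t 5.2167 pos [ 467.85  -368.592   98.641] F [-2.091  2.095  0.098] w 0.128130221215456
tool shift/100: [-0.014 -0.005  0.049]
z-axis yaw 178.3484806273392
```

View pics/w6.png

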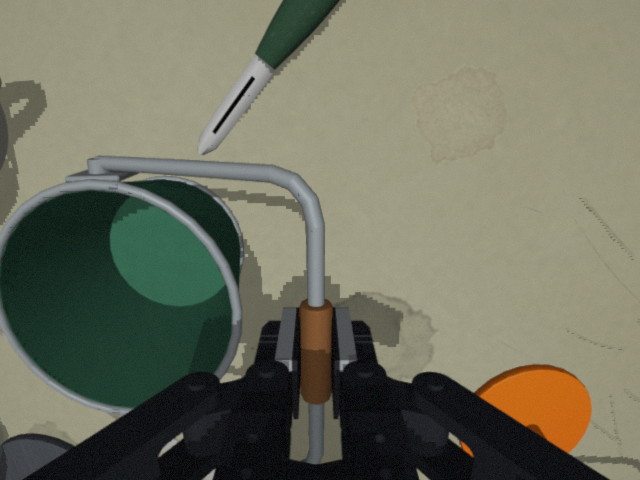

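View pics/s6.png

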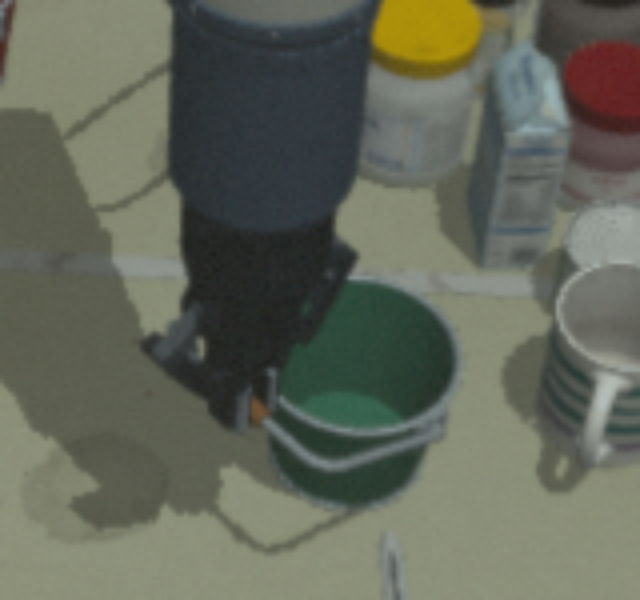

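View pics/t6.png

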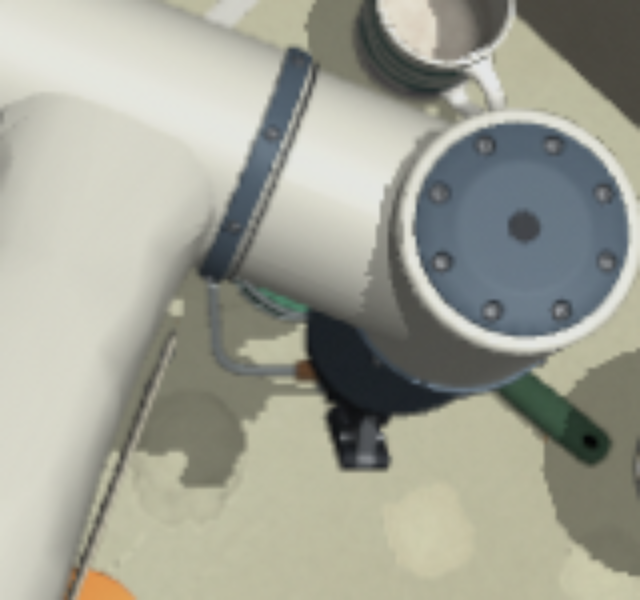

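```bash
cat > ang.py <<'E'
from fit import *
# per-view measured px: side: grip far end (-20) ; wrist: grip far end(-20), crossbar col at y=-40, rim right col, rim bottom row, hinge end
def solve(side_pts, wrist_pts, rimw, x0=(561,-369,-1,20)):
    ms,mw=viewer.camera_model("side"),viewer.camera_model("wrist")
    def res(q):
        par=q[:3];a=q[3];r=[]
        for s,y,p in side_pts: r+=list(proj(None,bp(par,a,y,s),ms)[0]-p)
        for s,y,p in wrist_pts: r+=list(proj(None,bp(par,a,y,s),mw)[0]-p)
        th=np.linspace(0,2*np.pi,180); C=proj(None,np.c_[par[0]+57*np.cos(th),par[1]+57*np.sin(th),88+0*th],mw)
        r+=[C[:,0].max()-rimw[0], C[:,1].max()-rimw[1]]
        r+=[(q[0]-561)/3,(q[1]+369)/3,(q[2]+1)/2]
        return np.array(r)
    s=least_squares(res,x0); print(s.x); print(s.fun)
    print("grip",bp(s.x[:3],s.x[3],0,100))
E
python3 - <<'E'
from ang import *
f=lambda x,y:np.array((320+x/4,200+y/4))
solve([(0,-64,f(440,425)),(100,-20,f(266,418))],[(100,-20,(316,303)),(100,-42,(317,225)),(0,-64,(96,162))],(241,412))
to([0,0,0])
E
```

```text
[ 556.534 -367.453    0.594   25.598]
[-0.55   2.814  0.447  1.813  0.682 -8.103 -2.943  8.201  1.131 -1.151
  1.262  0.402 -1.489  0.516  0.797]
grip [np.float64(466.3548090285892), np.float64(-368.3881695856666), np.float64(121.20612907022135)]
t 5.3667 pos [ 467.215 -368.393   97.536] F [-2.032  0.154  0.395] w 0.13031305225923118
tool shift/100: [ 0.978 -3.546  4.777]
z-axis yaw 178.32786857672042
```

Vision and reading agree on the increments: the bail is now at about 26°. I'll loosen the jaws to a 20 mm cage and sweep the rest of the arc.

```bash
python3 -m crank '[{"xyz":[0,0,0],"roll":0,"claw":-0.55},{"xyz":[0,0,-0.02],"roll":0,"claw":-0.55},{"xyz":[-0.07,0,-0.07],"roll":0,"claw":-0.55},{"xyz":[-0.14,0,-0.12],"roll":0,"claw":-0.55},{"xyz":[-0.21,0,-0.18],"roll":0,"claw":-0.55}]'; python3 -m crank '[{"xyz":[-0.06,0,-0.06],"roll":0,"claw":-0.55},{"xyz":[-0.12,0,-0.13],"roll":0,"claw":-0.55},{"xyz":[-0.17,0,-0.2],"roll":0,"claw":-0.55},{"xyz":[-0.21,0,-0.27],"roll":0,"claw":-0.55},{"xyz":[-0.21,0,-0.27],"roll":0,"claw":-0.55}]';python3 -c "
from h import *
to([463,-368,100])
im=viewer.grab_frame('wrist');cv2.imwrite('pics/w7.png',im[:,:,::-1])
im=viewer.grab_frame('side');cv2.imwrite('pics/s7.png',cv2.resize(im[200:350,320:480,::-1],None,fx=4,fy=4))
"
```

```text
clock: 5.78
position: [485.9, -369.0, 119.4]
tcp_rot: [45.6, 90.0, -136.0]
wrist_force: [-1.4, 0.1, 1.2]
width: 0.227
clock: 6.2
position: [514.6, -370.0, 140.7]
tcp_rot: [148.8, 89.8, -32.8]
wrist_force: [-2.1, 0.3, 1.4]
width: 0.226
t 6.2 pos [ 514.574 -369.98   140.669] F [-2.08   0.343  1.437] w 0.22604639648741018
tool shift/100: [ 0.405 -0.006  0.517]
z-axis yaw 178.37025541799426
```

View pics/w7.png

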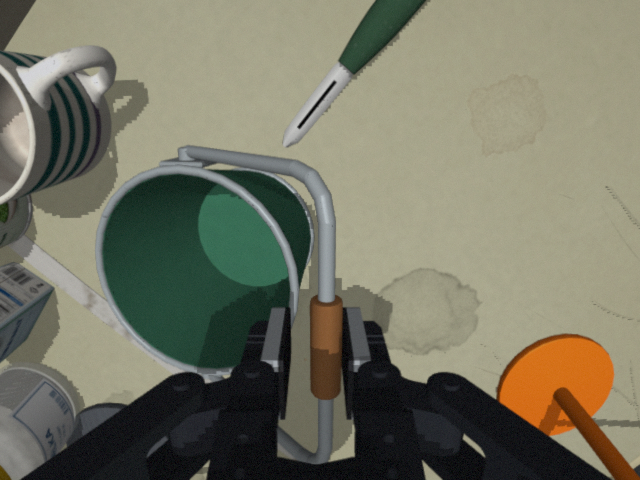

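View pics/s7.png

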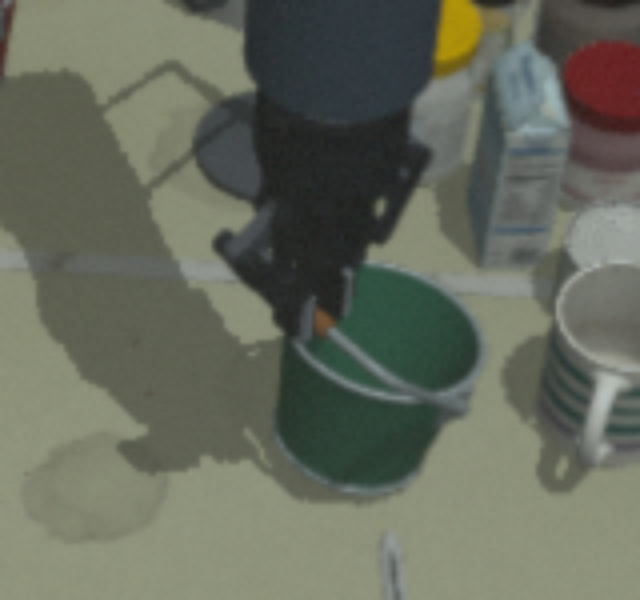

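```bash
python3 - <<'E'
from fit import *
f=lambda x,y:np.array((320+x/4,200+y/4))
ms=viewer.camera_model("side");mw=viewer.camera_model("wrist")
# rim in side: ellipse left (287,~330), right(484,350), top(380,264), bottom(390,402)
th=np.linspace(0,2*np.pi,180)
def res(q):
    C=proj(None,np.c_[q[0]+57*np.cos(th),q[1]+57*np.sin(th),88+0*th],ms)
    D=proj(None,np.c_[q[0]+57*np.cos(th),q[1]+57*np.sin(th),88+0*th],mw)
    l,t=f(285,264);r_,b=f(484,402)
    par=(q[0],q[1],q[2]); g=proj(None,bp(par,q[3],-20,100),ms)[0]-f(332,325); w=proj(None,bp(par,q[3],-20,100),mw)[0]-(327,298)
    w2=proj(None,bp(par,q[3],-40,100),mw)[0]-(327,230)
    return np.r_[C[:,0].min()-l,C[:,0].max()-r_,C[:,1].min()-t,C[:,1].max()-b,D[:,0].min()-97,D[:,0].max()-298,g,w,w2[0]]
s=least_squares(res,[570,-369,0,45]);print(s.x,s.fun,bp(s.x[:3],s.x[3],0,100))
E
```

```text
[ 577.558 -363.34    -1.006   46.835] [-2.721 -1.586 -1.     2.912 -5.097  4.251 -2.829  4.049 -0.44   0.386
 -0.584] [np.float64(509.1591554083352), np.float64(-362.139628360465), np.float64(150.9390217471098)]
```

The bail is at about 47°. The pail has slid about 12 mm forward, and the grip is now near the fingertips. I'll go 12 mm deeper and keep pushing along the arc.

```bash
python3 -m crank '[{"xyz":[0.12,0,0.03],"roll":0,"claw":-0.55},{"xyz":[0.12,0,-0.03],"roll":0,"claw":-0.55},{"xyz":[0.08,0,-0.09],"roll":0,"claw":-0.55},{"xyz":[0.03,0,-0.15],"roll":0,"claw":-0.55},{"xyz":[0,0,-0.22],"roll":0,"claw":-0.55}]'; python3 -m crank '[{"xyz":[-0.03,0,-0.07],"roll":0,"claw":-0.55},{"xyz":[-0.06,0,-0.14],"roll":0,"claw":-0.55},{"xyz":[-0.08,0,-0.21],"roll":0,"claw":-0.55},{"xyz":[-0.1,0,-0.28],"roll":0,"claw":-0.55},{"xyz":[-0.1,0,-0.28],"roll":0,"claw":-0.55}]';python3 -c "
from h import *
to([463,-368,100])
im=viewer.grab_frame('wrist');cv2.imwrite('pics/w8.png',im[:,:,::-1])
im=viewer.grab_frame('side');cv2.imwrite('pics/s8.png',cv2.resize(im[200:350,320:480,::-1],None,fx=4,fy=4))
"
```

```text
clock: 6.72
position: [535.9, -370.6, 140.8]
tcp_rot: [148.3, 89.9, -33.3]
wrist_force: [0.5, -0.1, 0.4]
width: 0.226
clock: 7.13
position: [564.1, -371.0, 149.4]
tcp_rot: [155.6, 90.0, -26.0]
wrist_force: [-0.4, 0.0, 0.5]
width: 0.226
t 7.1333 pos [ 564.094 -371.022  149.412] F [-0.351  0.013  0.463] w 0.22630332235214126
tool shift/100: [ 0.493 -0.001  1.012]
z-axis yaw 178.36472225224685
```

View pics/w8.png

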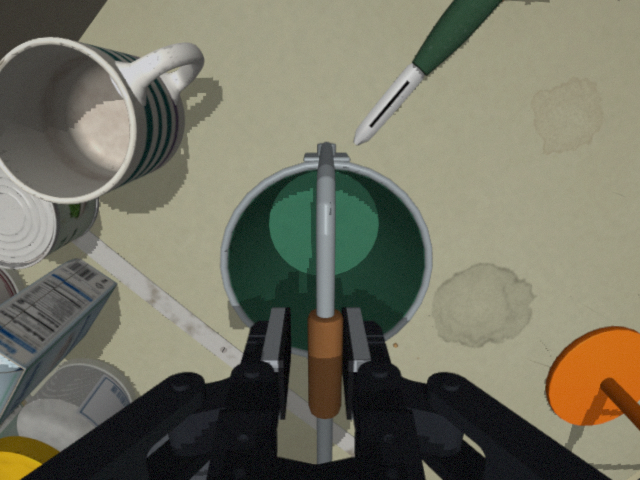

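View pics/s8.png

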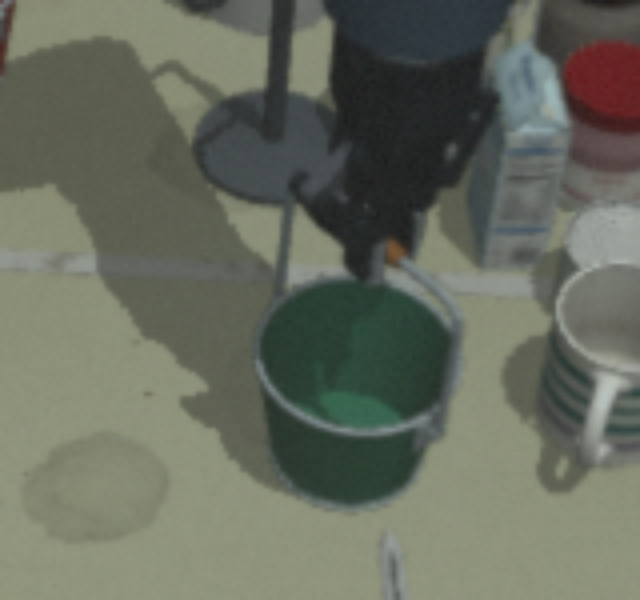

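The bail is upright: in the wrist view it spans the middle of the rim at column 326, and the side view shows the pail standing flat. I'll hold briefly, centre the jaws, then close firmly.

```bash
python3 -m crank '[{"xyz":[-0.03,0,0.03],"roll":0,"claw":-0.55},{"xyz":[-0.03,0,0.03],"roll":0,"claw":-0.55},{"xyz":[-0.03,0,0.03],"roll":0,"claw":-0.55},{"xyz":[-0.03,0,0.03],"roll":0,"claw":-0.55},{"xyz":[-0.03,0,0.03],"roll":0,"claw":-0.55}]'; python3 -m crank '[{"xyz":[0,0,0],"roll":0,"claw":-1},{"xyz":[0,0,0],"roll":0,"claw":-1},{"xyz":[0,0,0],"roll":0,"claw":-1},{"xyz":[0,0,0],"roll":0,"claw":-1},{"xyz":[0,0,0],"roll":0,"claw":-1}]' 50;python3 -c "
from h import *
to([463,-368,100])
im=viewer.grab_frame('wrist');cv2.imwrite('pics/w9.png',im[:,:,::-1])
im=viewer.grab_frame('side');cv2.imwrite('pics/s9.png',cv2.resize(im[200:350,320:480,::-1],None,fx=4,fy=4))
"
```

```text
clock: 7.65
position: [559.4, -371.0, 152.5]
tcp_rot: [-128.0, 90.0, 50.3]
wrist_force: [-0.0, 0.1, -0.4]
width: 0.226
clock: 8.07
position: [559.6, -371.0, 152.6]
tcp_rot: [119.3, 90.0, -62.4]
wrist_force: [-1.0, 1.3, 2.0]
width: 0.117
t 8.0667 pos [ 559.635 -370.985  152.55 ] F [-1.012  1.253  2.032] w 0.11745301000633626
tool shift/100: [ 0.525 -0.002  0.967]
z-axis yaw 178.33455820761483
```

View pics/w9.png

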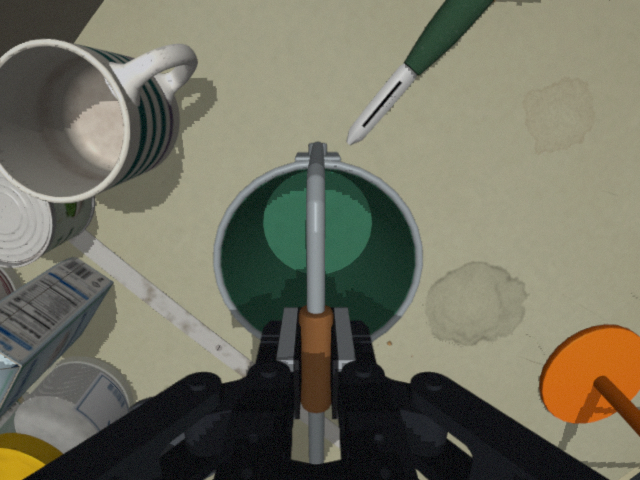

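View pics/s9.png

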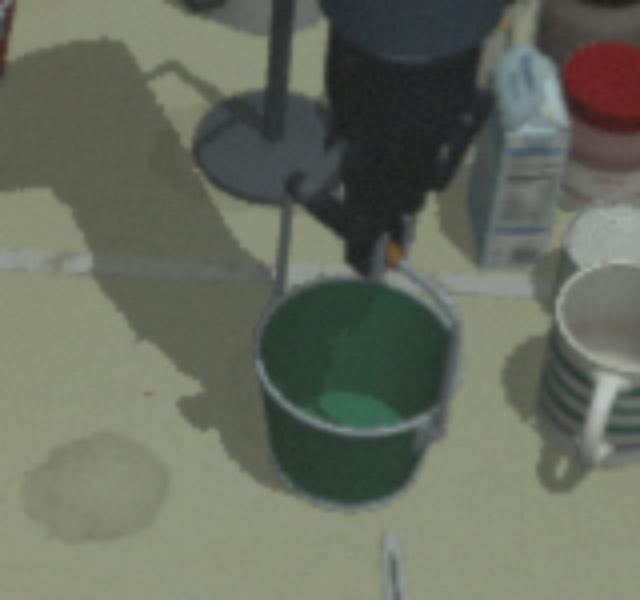

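The pail is gripped, upright and centred. Lifting straight up about 84 mm.

```bash
python3 -m crank '[{"xyz":[-0.1,0,0],"roll":0,"claw":-1},{"xyz":[-0.25,0,0],"roll":0,"claw":-1},{"xyz":[-0.45,0,0],"roll":0,"claw":-1},{"xyz":[-0.65,0,0],"roll":0,"claw":-1},{"xyz":[-0.84,0,0],"roll":0,"claw":-1}]'; python3 -m crank '[{"xyz":[0,0,0.1],"roll":-0.01,"claw":-1},{"xyz":[0,-0.1,0.2],"roll":-0.02,"claw":-1},{"xyz":[0,-0.2,0.3],"roll":-0.035,"claw":-1},{"xyz":[0,-0.3,0.4],"roll":-0.035,"claw":-1},{"xyz":[0,-0.4,0.45],"roll":-0.035,"claw":-1}]'; python3 -c "
from h import *
to([510,-166.5,237])
im=viewer.grab_frame('side');cv2.imwrite('pics/s10.png',im[:,:,::-1])
"
```

```text
clock: 8.58
position: [559.2, -370.6, 236.7]
tcp_rot: [-36.0, 89.9, 142.3]
wrist_force: [1.1, 0.1, -2.8]
width: 0.119
clock: 9.0
position: [514.4, -329.0, 236.0]
tcp_rot: [-34.5, 89.9, 147.0]
wrist_force: [-0.3, -1.0, -3.4]
width: 0.116
t 9.0 pos [ 514.396 -329.02   236.047] F [-0.296 -1.041 -3.402] w 0.1160383086126686
tool shift/100: [-0.008 -1.626  0.003]
z-axis yaw -178.5494486622358
```

View pics/s10.png

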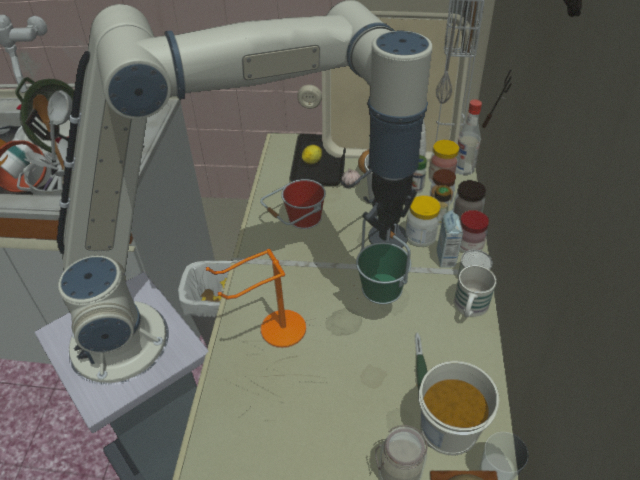

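The pail hangs straight from the jaws (about 3.4 N). Moving sideways to line it up in front of the stand.

```bash
python3 -m crank '[{"xyz":[0,-0.12,0],"roll":0,"claw":-1},{"xyz":[0,-0.3,0],"roll":0,"claw":-1},{"xyz":[0,-0.5,0],"roll":0,"claw":-1},{"xyz":[0,-0.7,0],"roll":0,"claw":-1},{"xyz":[0,-0.9,0],"roll":0,"claw":-1}]'; python3 -m crank '[{"xyz":[0,-0.2,0],"roll":0,"claw":-1},{"xyz":[0,-0.4,0],"roll":0,"claw":-1},{"xyz":[0,-0.55,0],"roll":0,"claw":-1},{"xyz":[0,-0.67,0],"roll":0,"claw":-1},{"xyz":[0,-0.73,0],"roll":0,"claw":-1}]'; python3 -m crank '[{"xyz":[0,0,0],"roll":0,"claw":-1},{"xyz":[0,0,0],"roll":0,"claw":-1},{"xyz":[0,0,0],"roll":0,"claw":-1}]';python3 -c "
from h import *
to([510,-166.5,237])
im=viewer.grab_frame('wrist');cv2.imwrite('pics/w11.png',im[:,:,::-1])
im=viewer.grab_frame('side');cv2.imwrite('pics/s11.png',cv2.resize(im[100:340,240:500,::-1],None,fx=2.5,fy=2.5))
im=viewer.grab_frame('top');cv2.imwrite('pics/t11.png',im[:,:,::-1])
from station import finder
print(finder.pinpoint('hook_seat','wrist'),finder.pinpoint('hook_seat','top'))
"
```

```text
clock: 9.47
position: [513.5, -238.4, 235.9]
tcp_rot: [-36.7, 89.9, 144.7]
wrist_force: [0.9, 0.6, -4.4]
width: 0.119
clock: 9.88
position: [511.7, -165.1, 236.3]
tcp_rot: [-66.6, 90.0, 115.0]
wrist_force: [-0.1, 0.6, -3.2]
width: 0.119
clock: 10.13
position: [511.6, -167.4, 236.3]
tcp_rot: [46.1, 90.0, -132.5]
wrist_force: [0.2, -0.0, -4.5]
width: 0.12
t 10.1333 pos [ 511.623 -167.371  236.284] F [ 0.182 -0.006 -4.485] w 0.120354330665839
tool shift/100: [-0.007 -0.009  0.016]
z-axis yaw -178.55404769794126
[] []
```

View pics/w11.png

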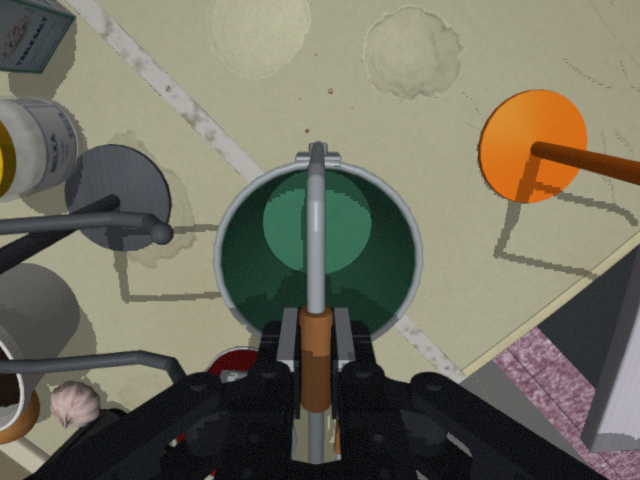

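View pics/s11.png

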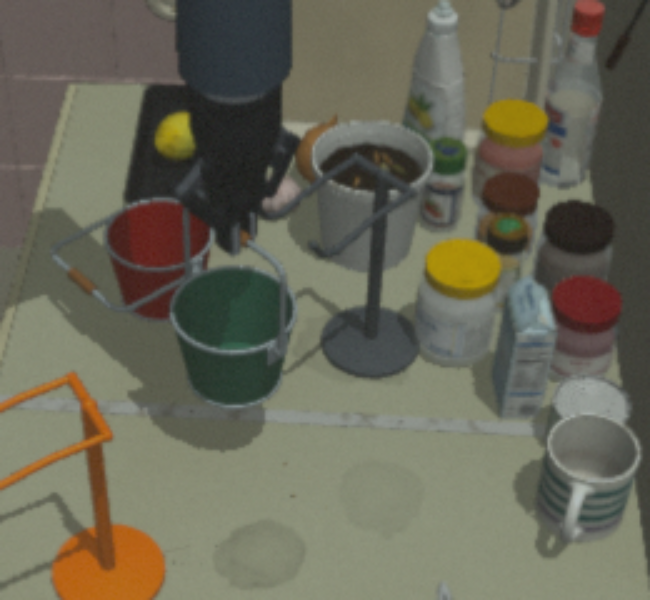

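View pics/t11.png

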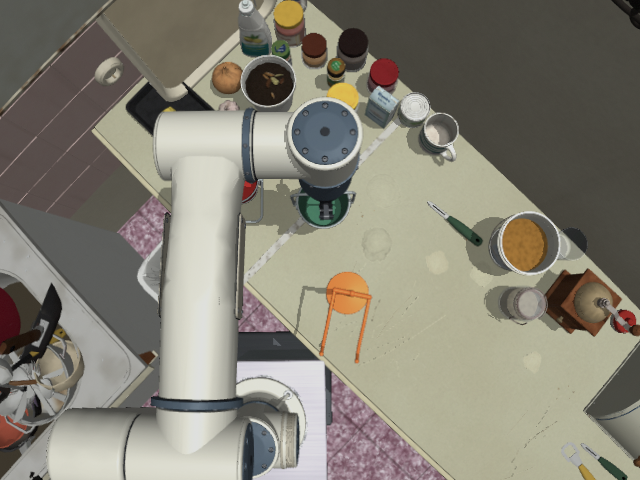

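The side view shows the green pail clear in front of the dark stand, with its near hook tip at (367,199). In the wrist view the tips are at (162,234) and about (176,368). I'll triangulate tip heights against the crossbar.

```bash
cat >> h.py <<'E'
def tri(pairs):
    A=np.zeros((3,3));b=np.zeros(3)
    for cam,p in pairs:
        o,d=ray(cam,p);d/=np.linalg.norm(d);P=np.eye(3)-np.outer(d,d);A+=P;b+=P@o
    X=np.linalg.solve(A,b);return X,[proj(cam,X)[0]-p for cam,p in pairs]
E
python3 - <<'E'
from h import *
print(tri([("top",(340.7,166.8)),("side",(367.2,198.0))]))
print(tri([("top",(340.7,166.8)),("side",(367.2,198.0)),("wrist",(163,232))]))
f=lambda x,y:np.array((240+x/2.5,100+y/2.5))
print("grip end -y side+wrist",tri([("side",f(254,245)),("wrist",(317,312))]))
print("low pt?",f(335,250))
print("expect grip end", proj("side",[[511.6,-187.4,262],[511.6,-187.4,242]]),f(254,245),proj("wrist",[[511.6,-187.4,262],[511.6,-187.4,242]]))
# rim height: side ellipse
th=np.linspace(0,2*np.pi,90)
for z in (152,162,172):
  C=proj("side",np.c_[511.6+57*np.cos(th),-167+57*np.sin(th),z+0*th]);print(z,C.min(0),C.max(0))
print(f(170,266),f(296,382))
E
python3 -c "
import cv2
im=cv2.imread('pics/s11.png')
cv2.imwrite('pics/s11c.png',cv2.resize(im[130:300,160:440],None,fx=2.8,fy=2.8,interpolation=2))"
```

```text
(array([ 573.314, -204.585,  239.788]), [array([ 0.353, -0.577]), array([-0.609,  0.156])])
(array([ 572.153, -203.824,  240.198]), [array([ 0.003, -0.065]), array([-1.225,  0.071]), array([-5.526, -4.439])])
grip end -y side+wrist (array([ 512.894, -186.451,  264.863]), [array([-1.134, -0.807]), array([-3.138, -8.556])])
low pt? [374. 200.]
expect grip end [[340.302 198.683]
 [340.324 205.684]] [341.6 198. ] [[317.814 297.12 ]
 [317.542 273.958]]
152 [309.789 214.023] [359.421 248.414]
162 [309.619 210.875] [359.513 245.253]
172 [309.448 207.695] [359.605 242.058]
[308.  206.4] [358.4 252.8]
```

View pics/s11c.png

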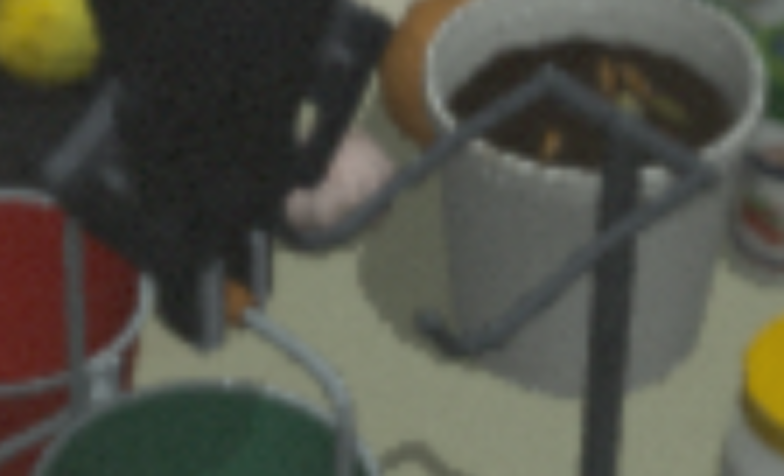

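The tips stand at z≈240. The grip is at about 262 and the rim at about 172, so the crossbar passes over the tips and the rim under the hooks. Moving in 89 mm.

```bash
python3 -m crank '[{"xyz":[0,0,-0.07],"roll":0,"claw":-1},{"xyz":[0,0,-0.17],"roll":0,"claw":-1},{"xyz":[0,0,-0.28],"roll":0,"claw":-1},{"xyz":[0,0,-0.39],"roll":0,"claw":-1},{"xyz":[0,-0.0,-0.5],"roll":0,"claw":-1}]'; python3 -m crank '[{"xyz":[0,-0.01,-0.11],"roll":0,"claw":-1},{"xyz":[0,-0.01,-0.22],"roll":0,"claw":-1},{"xyz":[0,-0.01,-0.31],"roll":0,"claw":-1},{"xyz":[0,-0.01,-0.37],"roll":0,"claw":-1},{"xyz":[0,-0.01,-0.39],"roll":0,"claw":-1}]'; python3 -m crank '[{"xyz":[0,0,0],"roll":0,"claw":-1},{"xyz":[0,0,0],"roll":0,"claw":-1},{"xyz":[0,0,0],"roll":0,"claw":-1}]';python3 -c "
from h import *
to([600.5,-166.5,192.5])
im=viewer.grab_frame('wrist');cv2.imwrite('pics/w12.png',im[:,:,::-1])
im=viewer.grab_frame('side');cv2.imwrite('pics/s12.png',cv2.resize(im[100:290,280:480,::-1],None,fx=3.15,fy=3.15,interpolation=2))
"
```

```text
clock: 10.8
position: [562.5, -165.6, 236.2]
tcp_rot: [70.7, 90.0, -107.8]
wrist_force: [-1.3, -0.3, -4.3]
width: 0.118
clock: 11.22
position: [601.5, -163.4, 235.6]
tcp_rot: [-9.8, 90.0, 171.7]
wrist_force: [0.1, 0.0, -3.6]
width: 0.115
clock: 11.47
position: [600.2, -163.5, 236.6]
tcp_rot: [154.9, 90.0, -23.6]
wrist_force: [-0.4, -0.0, -4.9]
width: 0.115
t 11.4667 pos [ 600.204 -163.53   236.615] F [-0.396 -0.003 -4.921] w 0.11512846509733549
tool shift/100: [ 0.441  0.03  -0.002]
z-axis yaw -178.5293253373358
```

View pics/w12.png

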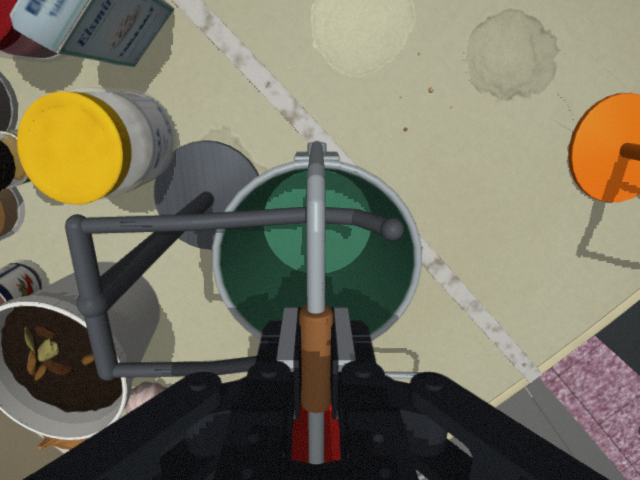

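View pics/s12.png

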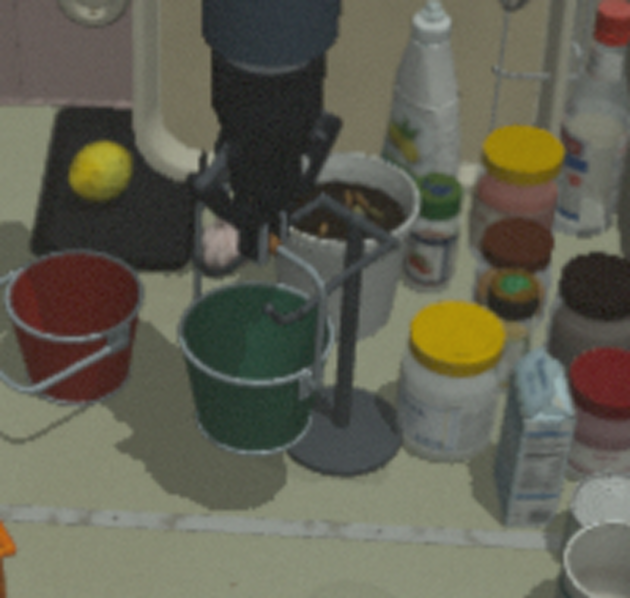

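The wrist view shows the crossbar above the near hook, which passes under it at about (317,215) with its tip at (393,229) beyond. The other hook runs symmetrically at row 368. Lowering onto the hooks.

```bash
python3 -m crank '[{"xyz":[0.07,0.03,0],"roll":0,"claw":-1},{"xyz":[0.15,0.03,0],"roll":0,"claw":-1},{"xyz":[0.24,0.03,0],"roll":0,"claw":-1},{"xyz":[0.31,0.03,0],"roll":0,"claw":-1},{"xyz":[0.36,0.03,0],"roll":0,"claw":-1}]'; python3 -m crank '[{"xyz":[0,0,0],"roll":0,"claw":-1},{"xyz":[0.02,0,0],"roll":0,"claw":-1},{"xyz":[0.04,0,0],"roll":0,"claw":-1},{"xyz":[0.04,0,0],"roll":0,"claw":-1}]'; python3 -c "
from h import *
to([600.5,-166.5,192.5])
im=viewer.grab_frame('wrist');cv2.imwrite('pics/w13.png',im[:,:,::-1])
im=viewer.grab_frame('side');cv2.imwrite('pics/s13.png',cv2.resize(im[140:270,310:450,::-1],None,fx=4.5,fy=4.5,interpolation=2))
"
```

```text
clock: 11.98
position: [599.9, -166.3, 198.5]
tcp_rot: [-11.8, 89.9, 169.7]
wrist_force: [-0.1, -0.8, -4.0]
width: 0.12
clock: 12.32
position: [600.7, -166.4, 196.3]
tcp_rot: [-144.9, 90.0, 36.6]
wrist_force: [-0.1, -0.1, -4.1]
width: 0.115
t 12.3167 pos [ 600.67  -166.376  196.291] F [-0.06  -0.149 -4.114] w 0.11451868526227497
tool shift/100: [0.038 0.001 0.002]
z-axis yaw -178.52080371279837
```

View pics/w13.png

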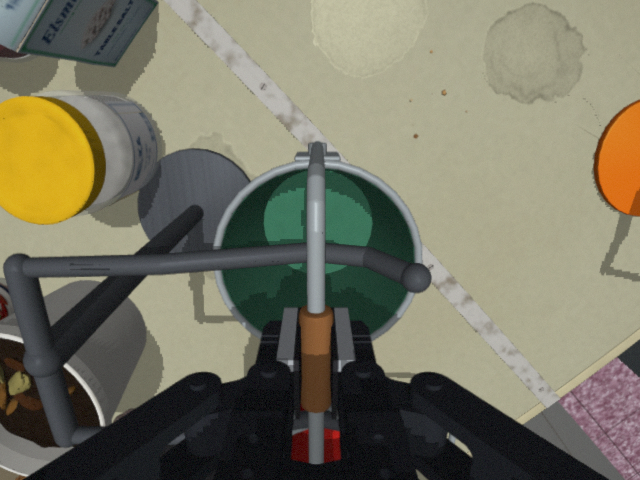

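View pics/s13.png

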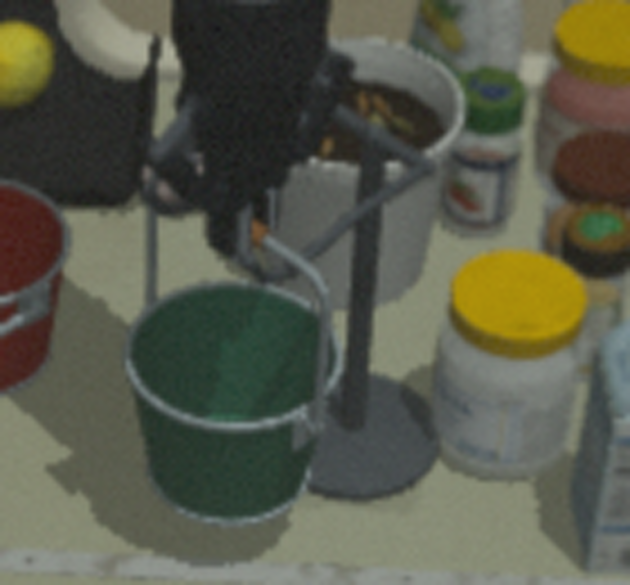

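The crossbar is now just above the hooks and the full weight is still on the gripper. I'll lower in small steps until the force drops.

```bash
python3 -m crank '[{"xyz":[0.015,0,0],"roll":0,"claw":-1},{"xyz":[0.03,0,0],"roll":0,"claw":-1},{"xyz":[0.03,0,0],"roll":0,"claw":-1},{"xyz":[0.03,0,0],"roll":0,"claw":-1}]'; python3 -m crank '[{"xyz":[0.01,0,0],"roll":0,"claw":-1},{"xyz":[0.02,0,0],"roll":0,"claw":-1},{"xyz":[0.02,0,0],"roll":0,"claw":-1},{"xyz":[0.02,0,0],"roll":0,"claw":-1}]'
```

```text
clock: 12.75
position: [600.7, -166.4, 193.4]
tcp_rot: [172.6, 90.0, -5.9]
wrist_force: [-0.3, -1.5, -3.8]
width: 0.122
clock: 13.08
position: [600.9, -166.5, 192.9]
tcp_rot: [160.5, 89.9, -18.0]
wrist_force: [-1.9, 2.6, 4.8]
width: 0.118
```

The load has transferred: Fz went from −3.8 to +4.8 N, at the height predicted for the seat. Easing up 1 mm and opening.

```bash
python3 -m crank '[{"xyz":[-0.01,0,0],"roll":0,"claw":-1},{"xyz":[-0.01,0,0],"roll":0,"claw":-0.7},{"xyz":[-0.01,0,0],"roll":0,"claw":-0.3},{"xyz":[-0.01,0,0],"roll":0,"claw":-0.3},{"xyz":[-0.01,0,0],"roll":0,"claw":-0.3}]'; python3 -c "
from h import *
to([600.5,-166.5,192.5])
im=viewer.grab_frame('wrist');cv2.imwrite('pics/w14.png',im[:,:,::-1])
im=viewer.grab_frame('side');cv2.imwrite('pics/s14.png',cv2.resize(im[140:270,310:450,::-1],None,fx=4.5,fy=4.5,interpolation=2))
"
```

```text
clock: 13.5
position: [600.7, -166.5, 192.1]
tcp_rot: [5.3, 90.0, -173.3]
wrist_force: [-0.7, -0.5, 0.2]
width: 0.348
t 13.5 pos [ 600.668 -166.5    192.088] F [-0.657 -0.487  0.15 ] w 0.3484188144695532
tool shift/100: [-0.004 -0.     0.002]
z-axis yaw -178.52877008044229
```

View pics/w14.png

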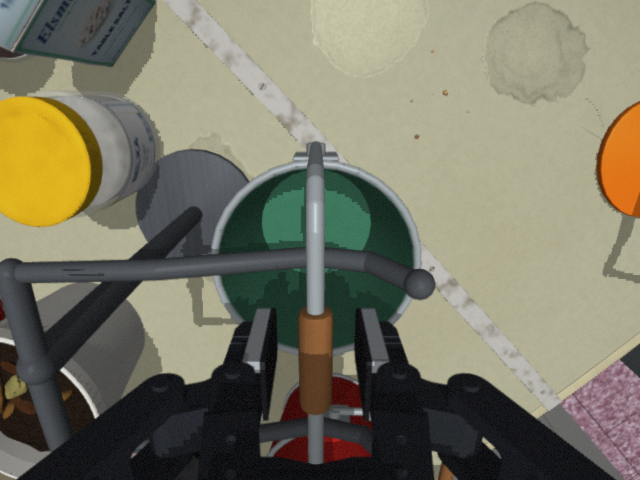

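View pics/s14.png

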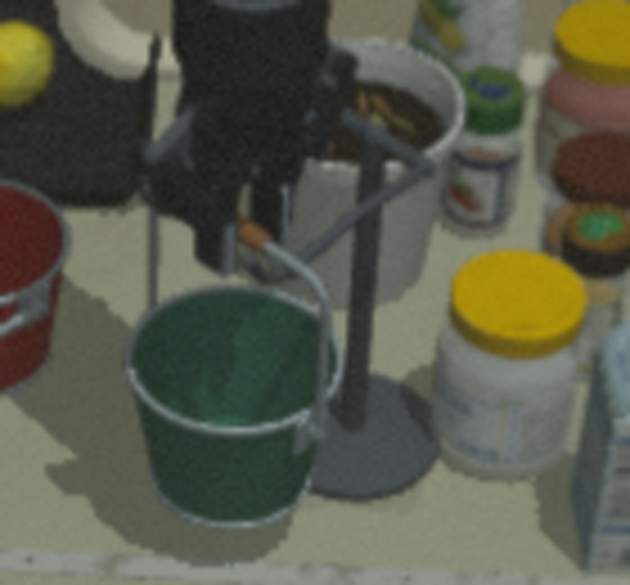

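The jaws are open and clear of the grip on both sides, and the crossbar rests across both hooks. Withdrawing straight up.

```bash
python3 -m crank '[{"xyz":[-0.06,0,0],"roll":0,"claw":-0.3},{"xyz":[-0.15,0,0],"roll":0,"claw":-0.3},{"xyz":[-0.3,0,0],"roll":0,"claw":-0.3},{"xyz":[-0.5,0,0],"roll":0,"claw":-0.3},{"xyz":[-0.7,0,0],"roll":0,"claw":-0.3}]'; python3 -m crank '[{"xyz":[-0.2,0,0.0],"roll":0,"claw":-0.3},{"xyz":[-0.4,0,0.1],"roll":0,"claw":-0.3},{"xyz":[-0.6,0,0.3],"roll":0,"claw":-0.3},{"xyz":[-0.6,0,0.6],"roll":0,"claw":-0.3},{"xyz":[-0.6,0,0.9],"roll":0,"claw":-0.3}]';  python3 -m crank '[{"xyz":[0,0,0.3],"roll":0,"claw":-0.3},{"xyz":[0,0,0.6],"roll":0,"claw":-0.3},{"xyz":[0,0,0.9],"roll":0,"claw":-0.3},{"xyz":[0,0,1],"roll":0,"claw":-0.3},{"xyz":[0,0,1],"roll":0,"claw":-0.3}]';python3 -c "
from h import *
to([600.5,-166.5,192.5])
im=viewer.grab_frame('wrist');cv2.imwrite('pics/w15.png',im[:,:,::-1])
im=viewer.grab_frame('side');cv2.imwrite('pics/s15.png',cv2.resize(im[140:290,240:450,::-1],None,fx=3.8,fy=3.8,interpolation=2))
im=viewer.grab_frame('top');cv2.imwrite('pics/t15.png',im[:,:,::-1])
"
```

```text
clock: 14.02
position: [600.5, -166.5, 264.0]
tcp_rot: [129.7, 90.0, -48.8]
wrist_force: [0.4, -0.6, -0.7]
width: 0.351
clock: 14.43
position: [510.6, -169.0, 324.3]
tcp_rot: [166.8, 89.8, -11.7]
wrist_force: [0.5, 0.3, -0.4]
width: 0.347
clock: 14.85
position: [409.1, -171.7, 324.9]
tcp_rot: [168.8, 89.7, -9.8]
wrist_force: [0.3, -0.7, 0.8]
width: 0.351
t 14.85 pos [ 409.081 -171.706  324.884] F [ 0.325 -0.656  0.789] w 0.35056797135905865
tool shift/100: [ 1.332 -0.005 -1.909]
z-axis yaw -178.55161488506994
```

View pics/s15.png

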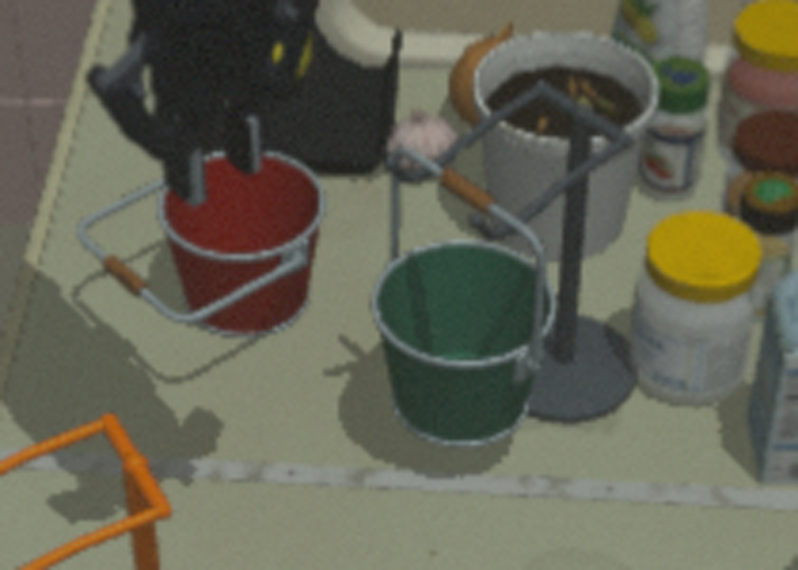

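View pics/t15.png

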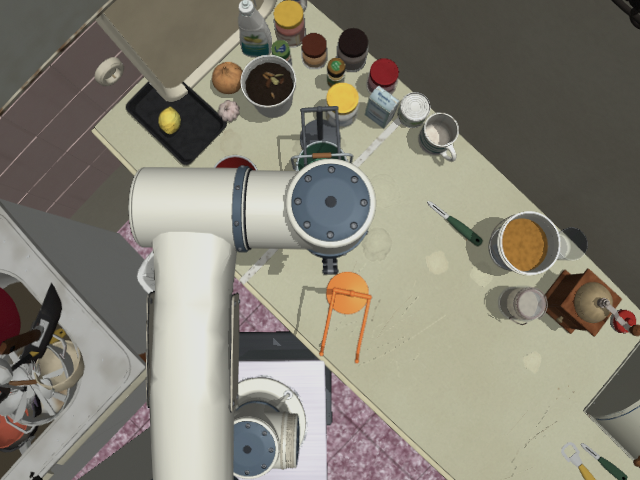

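View pics/w15.png

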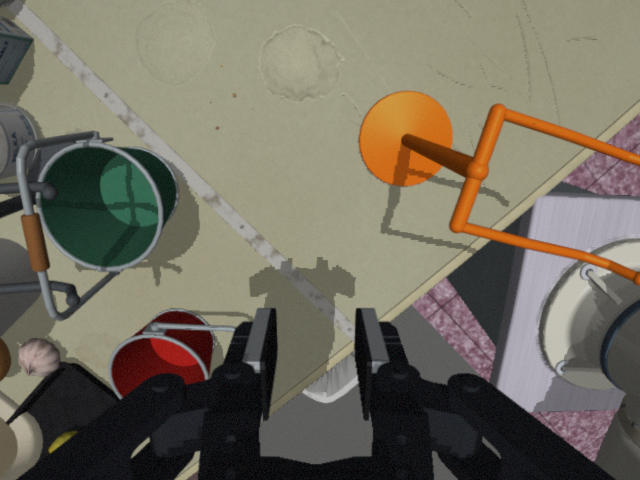

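The pail hangs on both hooks with the arm well clear and the red pail in its place. I'll measure the grip and check that it's still.

```bash
python3 -m crank '[{"xyz":[0,0,0],"roll":0,"claw":-0.3},{"xyz":[0,0,0],"roll":0,"claw":-0.3},{"xyz":[0,0,0],"roll":0,"claw":-0.3},{"xyz":[0,0,0],"roll":0,"claw":-0.3},{"xyz":[0,0,0],"roll":0,"claw":-0.3}]'; python3 - <<'E'
from h import *
from station import finder
im=viewer.grab_frame('side');cv2.imwrite('pics/s16.png',im[:,:,::-1])
print(finder.pinpoint('green_pail_grip','side')[:2],finder.pinpoint('green_pail','side')[:2])
t=viewer.grab_frame('top');cv2.imwrite('pics/t16.png',cv2.resize(t[90:200,260:400,::-1],None,fx=5.5,fy=5.5,interpolation=2))
print(finder.pinpoint('green_pail_grip','top')[:2],finder.pinpoint('red_pail','side')[:2])
a=im[140:290,320:450].astype(int)
b=viewer.grab_frame('side')[140:290,320:450].astype(int)
prev=cv2.resize(cv2.imread('pics/s15.png')[:,:,::-1],(210,150),interpolation=cv2.INTER_AREA)[:,80:].astype(int)
print("mean diff", abs(a-b).mean(), abs(a-prev).mean())
print(tri([("side",(362.9,189.2)),("top",(323,155.5))]))
print("seat proj",proj("side",[[600.5,-166.5,218]]),proj("top",[[600.5,-166.5,218]]))
E
```

```text
clock: 15.42
position: [411.0, -171.3, 322.1]
tcp_rot: [-1.3, 90.0, -179.8]
wrist_force: [0.6, -1.0, -0.8]
width: 0.353
[{'location': [358.9, 188.1], 'score': 0.7}] [{'location': [359.7, 245.5], 'score': 0.9}]
[{'location': [324.4, 153.3], 'score': 0.83}] [{'location': [303.4, 215.5], 'score': 0.97}]
mean diff 1.771008547008547 1.719008547008547
(array([ 598.452, -167.372,  228.772]), [array([ 0.552, -0.145]), array([-0.321,  0.536])])
seat proj [[363.737 192.121]] [[322.257 156.401]]
```

View pics/t16.png

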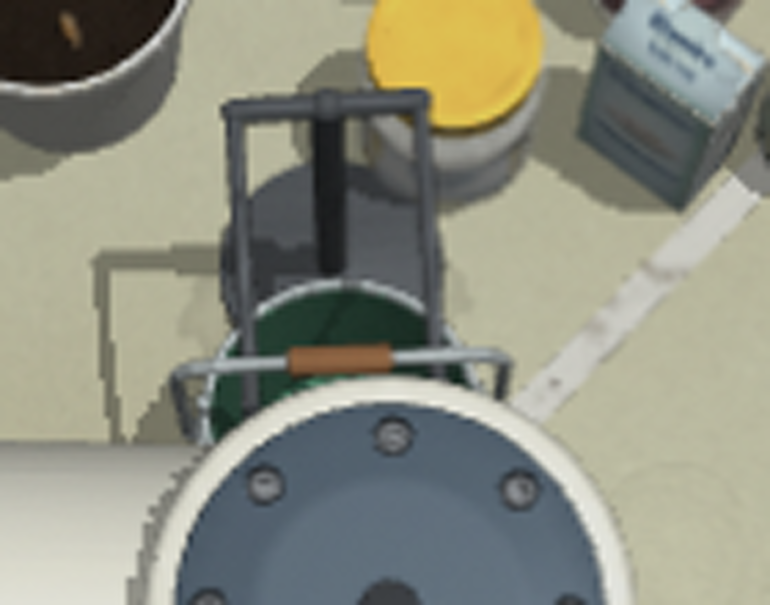

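The grip lies across both hooks at top pixel (322,155.5), where the seat projects to (322.3,156.4). The picture differences are only noise, so the pail is still. Handing in.

```bash
python3 -c "
from station import ticket
print(ticket.sign_off())"
```

```text
the job is handed in; nothing more can be done
None
```

The green pail is hanging on the dark twin-hook stand with its bail over both hooks. I handed the job in at about 15.7 s of the 51 s allowed; the hand-in gives no verdict.

- **How it went:** I swung the folded bail upright while the pail stood on the worktop, then gripped it. I carried the pail in over the hook tips and lowered it until the wrist force showed the hooks had taken the weight. Then I opened the jaws and backed well clear.
- **Last checks:**
  - The grip measured (598, −167, 229) mm against my estimated seat at (600, −166, 218). The sideways match is close.
  - That height is 11 mm above the nominal seat, but weight transfer put it at about 218. Both are within the limit, though they disagree.
  - The pail looked upright, with the bail across both hooks.
  - Pictures taken over about 0.5 s differed only by noise.
  - The red pail looked to be in its place by eye; I did not measure how far it might have moved.
- **What went wrong on the way:**
  - The first close missed, because the fingertips appeared about 25 mm higher than the reported tool position implied. I went lower and gripped on the second try.
  - The pail shifted or tipped slightly halfway through the swing. It stood flat again by the time the bail was upright.

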